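Lock the prism clip with the collar lever

ROBOT

A 6-joint arm with a two-finger parallel gripper is mounted at the origin on the work surface. World frame = base frame: x ahead of the robot, y to its left, z up, the work surface at z = 0. Lengths are in m, angles in rad, forces in N, time in s.
With the tool pointing down it reaches from about 0.3 to 0.875 m from the base axis. Payload 6.4 kg.
Tool frame: the origin (TCP) lies between the finger pads; the fingertips stand 8 mm ahead of it and the grasp point (between the pads) lies 11 mm behind it; z points along the fingers, x is the direction in which the jaws open and shut, and the axes are right-handed (so a half turn about z gives the same grasp; the last joint's range is limited). The gripper opens to 85 mm and grips with 20 to 120 N. Pads are 22 mm wide; open, the fingers measure 114 mm over their backs; the gripper's body (76 mm by 85 mm) begins 54 mm behind the grasp point. The pads swing forward as they close: fully open they stand 13 mm farther back than shut.
Start: joints at [-1.493, 0.181, 1.607, -0, 1.354, -0.206], TCP at [0.161, -0.552, 0.239] pointing down, gripper open.
Joint ranges: [-2.99, 2.99], [-0.89, 2.07], [0.3, 2.58], [-1.14, 4.28], [0, 2.63], [-3.12, 3.12]. Speed limits (rad/s): [2.57, 2.57, 3.01, 3.14, 3.14, 3.14].

INTERFACE

Orientations are given as a unit quaternion [w, x, y, z].
In Python, from bench import ctrl gives the robot as it stands.
- The arm moves only by the tool drive_tool, never from a script. Its argument "commands" is a list of rows, each an object of numbers: "gripper": the closure, from 0 (fully open) to 1 (shut); "dx", "dy", "dz": the shift along the tool's x, y, z in cm; "turn": the turn about the tool's z in degrees. A call has 1 to 20 rows; each row is the pose to reach, as a shift and turn from the pose commanded when the call began, along the tool's axes at that moment; what a row does not reach only later rows make up. A row lasts 1/8 s, in which the tool goes at most 62.5 mm and 10.7 degrees, less where a joint would pass 70% of its speed; a pose out of reach is approached as far as the arm can. A call with a gripper value outside its range is refused whole. The fingers move at their own pace and stop on an object; the grip force is fixed at half the most. Time passes only in rows, so rows that repeat a pose let the fingers close. It gives the time, the measured TCP pose, the force and the opening at its end, in the units of the state.
- ctrl.get_obs(): the state, without advancing time (a new reading comes with each control period).
- ctrl.camera(name): name is "side" or "top"; returns a dict with "image" (384x512x3 uint8, red, green, blue), "mtx" (3x3 intrinsics, pixels), "R" (3x3) and "t" (3): a world point X has camera coordinates R X + t. Camera axes: x right, y down, z forward; pixel columns grow to the right and rows downward; lengths in m; the calibration is good to about 2 mm. A picture is of the moment at which its call begins. There is no depth.
- ctrl.hand_in(): hands the job in, once; it reports no verdict.
The state is a dict: "time_s": time; "q": joint angles; "dq": joint speeds; "joint_efforts": joint torques, N m; "eef_pos": TCP position; "eef_rot": TCP orientation; "wrist_force": force on the tool from outside, world axes, zero at the start; "torque": the same for the moment, N m; "opening": opening from 0.0 (shut) to 1.0 (fully open).
Only numpy, scipy, OpenCV 4.12 (cv2) and the standard library are available. Lean on these libraries where they do the work, as an engineer would, in place of code of your own. Each camera call takes 0.05 s, during which the arm holds its last target.

TASK

Close and lock the clip of the prism holder: first take the cobalt bottle out of the lever's way and stand it upright on the round cork mat, then lift the lever's yellow lockout collar, swing the lever away from its starting notch through the gate gently until it meets the red stop, and let go so that the collar drops fully home in the far notch. Do not force the lever against the gate or the stop, do not topple the bottle, and leave everything else on the bench where it stands.

Things in the scene. Friction and masses are not known exactly. Their poses are not given: they have to be found in the camera images.
- holder: Fixed prism holder, grey plate 320 x 130 x 12 mm. Origin on the bench below the lever's hinge; x runs along the plate from the lever to the clamped prism (plate from -75 to +245 mm), z up. The hinge axis is parallel to y, 45 mm above the origin. The prism and the steel clip that the lever works (all below 75 mm) lie 140 mm and more ahead.
- quadrant: Fixed aluminium gate under the lever; origin on the hinge axis, axes as the holder's. Its rim, 88 mm from the axis, blocks the collar's tooth unless lifted. A red block with far notch and stop is clamped on it at a place that differs each time and is not given here: the lever meets the stop between 0.81 and 1.15 rad, to be felt (10 N at the collar is plenty; over 60 N on gate or stop is forcing).
- lever (a joint): Lever angle, rad. 12 mm steel shaft, 174 mm long from the hinge axis, black cap 20 mm wide. At 0 it leans 0.38 rad from vertical to the holder's -x; grows towards +x (upright at 0.38). Starts at 0 to 0.03 in the starting notch. Needs 2 to 3 N at the collar, stays where it is left. The far notch allows 0.045 rad of play in front of the stop.
- collar (a joint): Lift of the collar along the shaft, m: 0 fully down (at the start, and home in either notch), 0.016 upper end. Sprung down, 2.5 N at the bottom, 6 N at the top. From 0.011 on its tooth clears the gate rim and the far notch's edge, but still meets the higher red stop. Let go over the rim it rests at 0.010.
- collar_grip (a point): Centre of the collar's yellow grip, on the shaft: cylinder 32 mm in diameter, 38 mm long (19 mm each way from here), 133 mm from the hinge axis when down. z points up the shaft, y along the hinge. Grip it with the fingers on its +y and -y sides; so held it can turn in the fingers, and the hand need not lean as far as the shaft. The cap's top is 41 mm above this point with the collar down.
- bottle_center (a point): Centre of the cobalt blue bottle with a cork stopper, half-way up: 180 mm tall over all, cylindrical, 54 mm in diameter from the foot to 158 mm up, then a 28 mm stopper; about 0.3 kg. z is up. It stands upright on the holder's plate (12 mm above the bench) in the path of the lever and the hand on it, about 110 mm ahead of the hinge.
- mat_top (a point): Centre of the top of the round cork mat, 110 mm in diameter, 4 mm high, fixed on the bench. z is up.
- beaker_pt (a point): Bystander: dented aluminium beaker, 72 mm wide, 90 mm tall, loose; this point is the centre of its foot.
- funnel_stand: Bystander: brass funnel on a stand, fixed, foot 100 x 90 mm, 165 mm tall; origin at the centre of its foot.
- pusher_pt (a point): Bystander: rubber-tipped wooden pusher lying on the bench, 182 mm long, 22 mm thick, loose; this point is near its middle.
- spare_pt (a point): Bystander: spare curved glass prism lying on the bench, 140 mm long, 26 mm high, loose; this point is at its middle.
- jar_pt (a point): Bystander: amber jar, 64 mm wide, 100 mm tall, loose; this point is the centre of its foot.
- spanner_pt (a point): Bystander: steel spanner, 170 mm long, lying on the bench, loose; this point is near its middle.
Not all that is in view belongs to the job. Of the things like the part that bears mat_top, leave any that is black; of the rest the larger one is meant.

How it is judged:
On the way, in this order (a step that is already met when the one before it is completed fails the run):
1. the bottle stands upright on the cork mat, let go, with the lever still in its starting notch (horizontal distance between bottle_center and mat_top below 0.035 m and angle between bottle_center's own z axis and vertical below 0.1 rad and z of bottle_center in the frame of mat_top below 0.095 m and contact force between the fingers and bottle below 0.1 N and value of joint lever below 0.1 rad), for 0.2 s.
2. the collar is lifted clear of the gate while the lever is still at its starting notch (value of joint collar above 0.0095 m and value of joint lever below 0.2 rad), for 0.05 s.
3. the lever is swung through the gate to the far end (value of joint lever above 0.72 rad), for 0.1 s.
At the end, for the whole second after the job is handed in: The lever is in the far notch (past 0.75 rad), at rest, with the collar dropped home (lift below 4 mm), and the bottle stands upright (within 0.1 rad) and still on the cork mat, its centre within 35 mm of the mat's centre (value of joint lever above 0.75 rad and value of joint collar below 0.004 m and velocity of joint lever below 0.05 rad/s and horizontal distance between bottle_center and mat_top below 0.035 m and angle between bottle_center's own z axis and vertical below 0.1 rad and z of bottle_center in the frame of mat_top below 0.095 m and linear speed of bottle below 0.03 m/s); the robot touches nothing.
It fails at once if the bottle is toppled (angle between bottle_center's own z axis and vertical above 0.5 rad).
It fails at once if the lever is forced against the gate or the stop (over 60 N) (contact force between quadrant and lever above 60 N).
It fails at once if a bystander is disturbed (distance of any of beaker_pt, pusher_pt, spare_pt, jar_pt, spanner_pt from where it was at the start of the episode above 0.03 m).
It also fails if it takes over 64 s, if anything falls off the work surface, if the arm or the gripper's body presses on something with over 40 N, if the wrist force passes 120 N, or if a joint passes its speed limit or range.

## Working session

There is one attempt and no reset: what is moved stays moved. The work goes in short steps, Python scripts to look and compute and a tool call to move; the robot and the scene stay as the last step left them, time stands still between calls to the robot, and variables do not carry over. Pictures are saved under pics/ and viewed, and the job is handed in when it is done.

Besides the shell and the picture viewer there is one more tool, called by a JSON object that holds its "api" and its "payload". drive_tool: Moves the arm, as the interface text tells. Its arguments: {"type":"object","properties":{"commands":{"type":"array","items":{"type":"object","properties":{"gripper":{"type":"number"},"dx":{"type":"number"},"dy":{"type":"number"},"dz":{"type":"number"},"turn":{"type":"number"}}}}},"required":["commands"]}

```bash
ls; mkdir -p pics; python3 - <<'E'
from bench import ctrl
import cv2
o=ctrl.get_obs(); print({k:(v if not hasattr(v,'round') else v.round(4)) for k,v in o.items()} if 0 else o)
for n in('side','top'):
    c=ctrl.camera(n); cv2.imwrite(f'pics/{n}0.png',c['image'][:,:,::-1]); print(n,c['mtx'],c['R'],c['t'])
E
```

```text
pics
{'time_s': 0.0, 'q': array([-1.49329461e+00,  1.81528528e-01,  1.60800158e+00, -4.32405245e-05,
        1.35378903e+00, -2.06313171e-01]), 'dq': array([ 4.73974497e-05, -4.32595712e-04, -5.92862760e-04,  1.07165067e-03,
        5.33350348e-04, -5.40448071e-04]), 'joint_efforts': array([-5.51341564e-04, -4.44875300e+01, -3.51337874e+01, -3.98837037e-04,
        9.14860022e-03, -6.32143596e-06]), 'eef_pos': array([ 0.16096588, -0.5514536 ,  0.23839428]), 'eef_rot': array([-6.34490221e-04,  8.00008740e-01, -5.99987725e-01, -5.85708476e-04]), 'wrist_force': array([-0.8274507 ,  0.45924995, -0.50106642]), 'torque': array([ 0.0221626 , -0.0364214 , -0.05048711]), 'opening': 0.9990970026494391}
side [[435.07349499   0.         254.20489843]
 [  0.         435.07349499 190.03540858]
 [  0.           0.           1.        ]] [[ 0.99660214 -0.08173252 -0.01019652]
 [-0.06935557 -0.76594717 -0.63915158]
 [ 0.04442947  0.63768702 -0.76901319]] [-0.51761488  0.12092727  1.45976995]
top [[471.31846191   0.         259.97056295]
 [  0.         471.31846191 197.87347476]
 [  0.           0.           1.        ]] [[-0.02503474 -0.99966329 -0.00682409]
 [-0.9982148   0.02536758 -0.05407125]
 [ 0.05422616  0.00545825 -0.99851376]] [0.0133831  0.53211779 1.66331846]
```

View pics/side0.png

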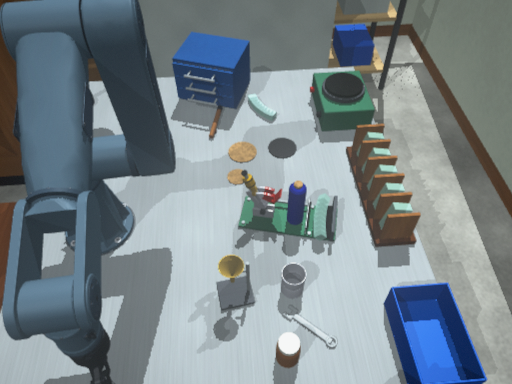

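View pics/top0.png

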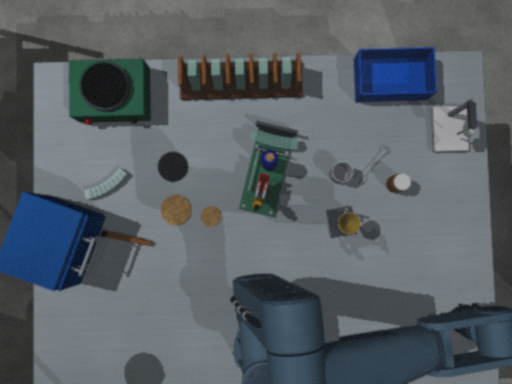

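The top view shows two cork discs, a larger one at (176,209) and a smaller one at (211,216), plus a black disc at (173,166). The larger cork disc fits the mat description. The bottle is at (269,158), and the lever's yellow collar is at about (257,205). Next I'll enlarge and measure.

```bash
cat > h.py <<'E'
import numpy as np, cv2
from bench import ctrl
def ray(c,uv):
    d=np.linalg.inv(c['mtx'])@np.array([uv[0],uv[1],1.]); return -c['R'].T@c['t'], c['R'].T@d
def onz(c,uv,z):
    o,d=ray(c,uv); return o+d*(z-o[2])/d[2]
def tri(c1,u1,c2,u2):
    o1,d1=ray(c1,u1);o2,d2=ray(c2,u2)
    s=np.linalg.lstsq(np.c_[d1,-d2],o2-o1,rcond=None)[0]
    a=o1+d1*s[0];b=o2+d2*s[1]; return (a+b)/2,np.linalg.norm(a-b)
def proj(c,X):
    p=c['mtx']@(c['R']@np.asarray(X,float)+c['t']); return p[:2]/p[2]
E
python3 - <<'E'
from h import *
t=ctrl.camera('top'); s=ctrl.camera('side')
def crop(c,x0,y0,w,h,k,n): cv2.imwrite(n,cv2.resize(c['image'][y0:y0+h,x0:x0+w,::-1],None,fx=k,fy=k,interpolation=cv2.INTER_CUBIC))
crop(t,150,110,160,120,5,'pics/t1.png'); crop(s,215,130,140,115,5,'pics/s1.png')
for n,c in(('top',t),('side',s)):
    hsv=cv2.cvtColor(c['image'],cv2.COLOR_RGB2HSV)
    for nm,lo,hi in(('blue',(112,100,50),(130,255,255)),('cork',(8,80,80),(20,255,255)),('yel',(20,110,90),(32,255,255)),('green',(50,70,30),(90,255,255)),('red',(172,120,80),(180,255,255))):
        m=cv2.inRange(hsv,lo,hi); k,l,st,ce=cv2.connectedComponentsWithStats(m)
        for i in range(1,k):
            if st[i,4]>25: print(n,nm,st[i],ce[i].round(1))
E
```

```text
top blue [359  47  77  28 550] [400.8  55. ]
top blue [355  72  55  30 264] [376.   94.2]
top blue [425  78  12  10  48] [431.6  82.8]
top blue [411  93  21   8  58] [421.1  96.8]
top blue [262 150  15  18 155] [268.7 159. ]
top cork [273  53   4  29 100] [274.6  66.9]
top cork [297  53   5  28 104] [298.5  67.1]
top cork [201  55   5  29 100] [203.   69.2]
top cork [225  54   5  29 100] [226.9  68.5]
top cork [249  54   5  28  98] [250.7  67.2]
top cork [178  56   4  29  91] [179.4  69.4]
top cork [267 154   7   7  39] [269.7 156.7]
top cork [161 195  30  30 681] [175.5 209.3]
top cork [201 207  20  19 301] [210.4 216. ]
top cork [130 238  21   7  84] [140.  241.1]
top yel [252 200  10   6  36] [256.5 202.6]
top yel [347 214  13  20 175] [352.7 224.7]
top green [  69   59   81   63 2787] [111.8  91.7]
top green [256 139  35  14 168] [272.  146.4]
top green [ 240  150   48   67 1265] [264.  185.2]
side blue [358  30  14  12  64] [364.3  34.9]
side blue [356  46  17  19 102] [366.3  53.1]
side blue [287 184  19  40 549] [295.5 204.1]
side cork [335   3  62  19 321] [373.3  15.7]
side 
[... 358 characters left out ...]
1.7]
side cork [347 147   5  11  36] [349.6 150.9]
side cork [474 150   9  12  26] [477.8 155.7]
side cork [228 170  15  14 176] [235.4 176.6]
side cork [370 173  34  27 330] [385.3 180.9]
side cork [294 181   8   7  42] [297.9 183.9]
side cork [377 192  35  27 398] [391.3 200.4]
side cork [  0 202  15 106 793] [  4.2 240.2]
side cork [383 213  37  28 747] [400.7 225.2]
side cork [369 218   4  11  31] [370.9 222. ]
side cork [277 346  23  21 166] [285.1 358. ]
side yel [246 174   6   7  26] [248.8 177.4]
side yel [219 256  24  22 132] [226.9 270.3]
side green [ 314   71   61   58 1384] [345.6 103.2]
side green [239 197  15  30 258] [246.6 212.2]
side green [267 202  49  36 814] [291.1 221.1]
```

View pics/t1.png

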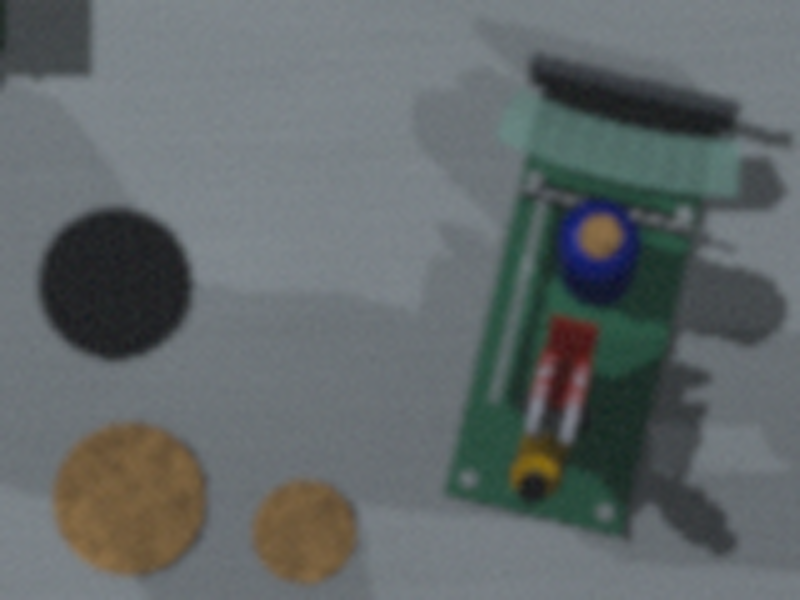

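View pics/s1.png

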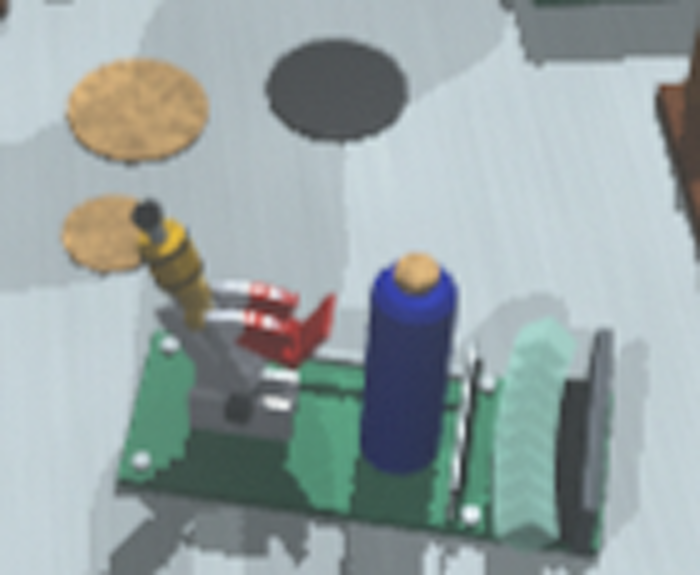

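```bash
python3 - <<'E'
from h import *
t=ctrl.camera('top'); s=ctrl.camera('side')
T=lambda x,y:(150+(x+.5)/5-.5,110+(y+.5)/5-.5); S=lambda x,y:(215+(x+.5)/5-.5,130+(y+.5)/5-.5)
print('mat',onz(t,(175.5,209.3),.004),onz(s,(242,151.7),.004))
print('diam',np.linalg.norm(onz(t,(160.5,209.3),.004)-onz(t,(190.5,209.3),.004)))
print('mat2',onz(t,(210.4,216),.004))
a=onz(t,(269.7,156.7),.192);b=onz(s,(297.9,183.2),.190);print('stopper',a,b,tri(t,(269.7,156.7),s,(297.9,183)))
print('bottle foot side',onz(s,S(400,455),.012+.0))
cl=onz(t,T(448,495),.012);cr=onz(t,T(627,537),.012);print('corners',cl,cr,np.linalg.norm(cl-cr))
s1=tri(t,T(467,480),s,S(168,343));s2=tri(t,T(604,512),s,S(141,460));print('screws',s1,s2)
s3=tri(t,T(684,214),s,S(470,515));print(s3)
print('sideC',onz(s,S(118,490),.012),onz(s,S(152,332),.012))
y=cl-cr;y/=np.linalg.norm(y);x=np.array([y[1],-y[0],0]);print('x,y',x,y,np.degrees(np.arctan2(x[1],x[0])))
print('origin',(cl+cr)/2+.075*x)
print('cap',tri(t,T(533,485),s,S(147,213)))
print('collar top',tri(t,T(536,470),s,S(168,240)))
E
```

```text
mat [0.499567   0.30349057 0.004     ] [0.49712813 0.3017801  0.004     ]
diam 0.10758187409409017
mat2 [0.47244417 0.17890386 0.004     ]
stopper [ 0.65364071 -0.03540881  0.192     ] [ 0.65185914 -0.03257954  0.19      ] (array([ 0.65224605, -0.0353058 ,  0.19424435]), np.float64(0.002135131370566415))
bottle foot side [ 0.65108389 -0.04419864  0.012     ]
corners [0.49605062 0.07488419 0.012     ] [ 0.46296249 -0.05175582  0.012     ] 0.13089124453238613
screws (array([0.50492775, 0.06087453, 0.0173804 ]), np.float64(0.0025177781846888875)) (array([ 0.4798127 , -0.03581701,  0.01612138]), np.float64(0.00247301893915289))
(array([ 0.69078147, -0.09843601,  0.01582516]), np.float64(0.0034536052540893856))
sideC [ 0.46194088 -0.05577757  0.012     ] [0.49344457 0.07596298 0.012     ]
x,y [ 0.96752091 -0.25279099  0.        ] [0.25279099 0.96752091 0.        ] -14.642730230047512
origin [ 0.55207062 -0.00739514  0.012     ]
cap (array([0.49288183, 0.01144405, 0.20752219]), np.float64(0.0034592983733799866))
collar top (array([0.50420863, 0.00963513, 0.18331487]), np.float64(0.0016471967914423043))
```

```bash
cat >> h.py <<'E'
from scipy.spatial.transform import Rotation as Ro
def go(target,ang=None):
    o=ctrl.get_obs(); R=Ro.from_quat(o['eef_rot'],scalar_first=True).as_matrix()
    d=R.T@(np.asarray(target)-o['eef_pos'])*100
    a=np.degrees(np.arctan2(R[1,0],R[0,0])); print('t',o['time_s'],'pos',o['eef_pos'].round(4),'ang',a.round(2),'F',o['wrist_force'].round(2),'op',round(o['opening'],3),'q',o['q'].round(2))
    print('d cm',d.round(2),'turn',None if ang is None else ((a-ang+180)%360-180).round(2))
E
python3 -c "
from h import *
go((.6525,-.035,.24),-104.6)"
```

```text
t 0.3 pos [ 0.161  -0.5518  0.239 ] ang -73.74 F [0.26 1.27 0.39] op 0.999 q [-1.49  0.18  1.61  0.    1.35 -0.21]
d cm [-35.85 -61.65  -0.07] turn 30.86
```

{"api": "drive_tool", "payload": {"commands": [{"gripper": 0,"dx": -1.8,"dy": -3.1,"dz": -0.5,"turn": 3},{"gripper": 0,"dx": -4.5,"dy": -7.7,"dz": -1,"turn": 6},{"gripper": 0,"dx": -7.2,"dy": -12.3,"dz": -1,"turn": 9},{"gripper": 0,"dx": -9.9,"dy": -17,"dz": -1,"turn": 12},{"gripper": 0,"dx": -12.6,"dy": -21.6,"dz": -1,"turn": 15},{"gripper": 0,"dx": -15.3,"dy": -26.2,"dz": -1,"turn": 18},{"gripper": 0,"dx": -18,"dy": -30.8,"dz": -1,"turn": 21},{"gripper": 0,"dx": -20.7,"dy": -35.5,"dz": -1,"turn": 24},{"gripper": 0,"dx": -23.4,"dy": -40.1,"dz": -1,"turn": 27},{"gripper": 0,"dx": -26.1,"dy": -44.7,"dz": -1,"turn": 30.9},{"gripper": 0,"dx": -28.8,"dy": -49.3,"dz": -1,"turn": 30.9},{"gripper": 0,"dx": -31.5,"dy": -54,"dz": -1,"turn": 30.9},{"gripper": 0,"dx": -34,"dy": -58.6,"dz": -1,"turn": 30.9},{"gripper": 0,"dx": -35.85,"dy": -61.65,"dz": -1,"turn": 30.9},{"gripper": 0,"dx": -35.85,"dy": -61.65,"dz": -1,"turn": 30.9},{"gripper": 0,"dx": -35.85,"dy": -61.65,"dz": -1,"turn": 30.9}]}}

```text
time_s: 2.3
eef_pos: [0.652, -0.0355, 0.2489]
eef_rot: [-0.0, -0.611, 0.791, 0.0]
wrist_force: [-0.0, -0.4, 0.5]
opening: 0.999
```

```bash
python3 -c "
from h import *
go((.6525,-.035,.138),-104.6)
t=ctrl.camera('top'); s=ctrl.camera('side')
a=cv2.resize(t['image'][90:240,190:340],(400,400));b=cv2.resize(s['image'][110:260,215:365],(400,400))
cv2.imwrite('pics/p2.png',np.hstack([a,b])[:,:,::-1])"
```

```text
t 2.3 pos [ 0.652  -0.0355  0.2489] ang -104.63 F [-0.01 -0.39  0.53] op 0.999 q [-0.24  0.34  1.39 -0.    1.41  1.59]
d cm [-0.07 -0.05 11.09] turn -0.03
```

View pics/p2.png

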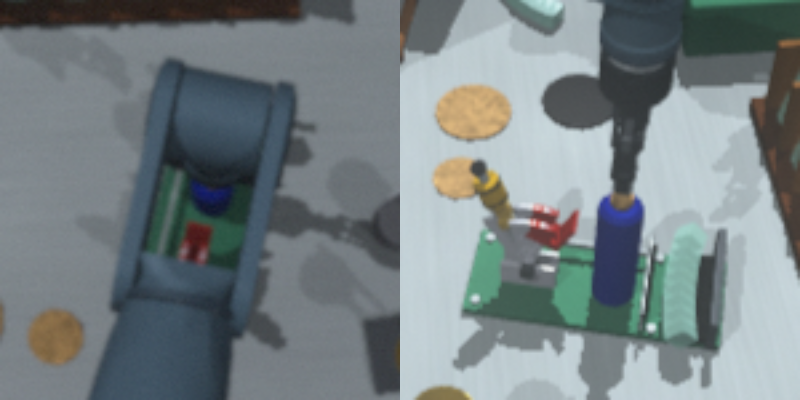

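The gripper is centred above the bottle (side view, stopper at about (622,198)), so I'm descending.

{"api": "drive_tool", "payload": {"commands": [{"gripper": 0,"dx": -0.1,"dz": 1},{"gripper": 0,"dx": -0.1,"dz": 3},{"gripper": 0,"dx": -0.1,"dz": 5},{"gripper": 0,"dx": -0.1,"dz": 7},{"gripper": 0,"dx": -0.1,"dz": 9},{"gripper": 0,"dx": -0.1,"dz": 10.5},{"gripper": 0,"dx": -0.1,"dz": 11.1},{"gripper": 0,"dx": -0.1,"dz": 11.1},{"gripper": 0.2,"dx": -0.1,"dz": 11.1},{"gripper": 0.3,"dx": -0.1,"dz": 11.1},{"gripper": 0.5,"dx": -0.1,"dz": 11.1},{"gripper": 0.6,"dx": -0.1,"dz": 11.1},{"gripper": 0.6,"dx": -0.1,"dz": 11.1},{"gripper": 0.6,"dx": -0.1,"dz": 11.1}]}}

```text
invalid input at $.commands[0]: expected keys gripper, dx, dy, dz, turn
```

```bash
python3 -c "
from h import *
go((.4985,.303,.22),-104.6)
s=ctrl.camera('side')
b=cv2.resize(s['image'][110:260,215:365],(600,600))
cv2.imwrite('pics/p3.png',b[:,:,::-1])"
```

```text
t 2.4 pos [ 0.6519 -0.0362  0.2493] ang -104.7 F [-0.38  0.31  0.01] op 0.999 q [-0.24  0.34  1.39 -0.    1.41  1.59]
d cm [-28.92  23.45   2.93] turn -0.1
```

View pics/p3.png

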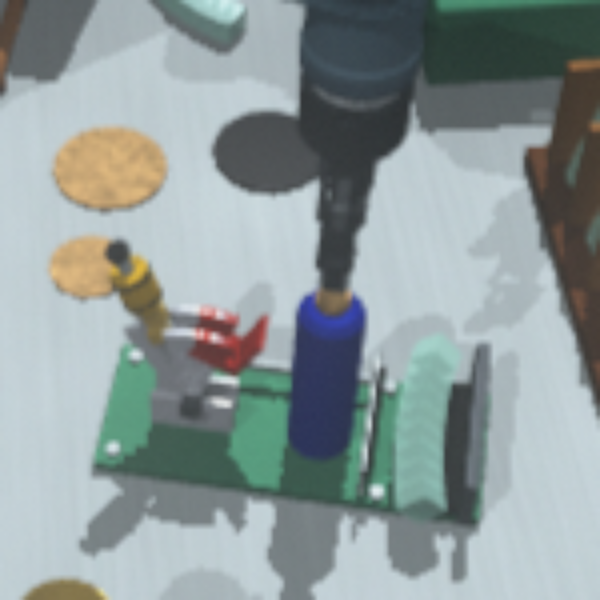

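All five keys are needed in every row, so that call was refused and the arm hasn't moved. I'll resend it with them filled in.

{"api": "drive_tool", "payload": {"commands": [{"gripper": 0,"dx": -0.1,"dy": 0,"turn": 0,"dz": 1},{"gripper": 0,"dx": -0.1,"dy": 0,"turn": 0,"dz": 3},{"gripper": 0,"dx": -0.1,"dy": 0,"turn": 0,"dz": 5},{"gripper": 0,"dx": -0.1,"dy": 0,"turn": 0,"dz": 7},{"gripper": 0,"dx": -0.1,"dy": 0,"turn": 0,"dz": 9},{"gripper": 0,"dx": -0.1,"dy": 0,"turn": 0,"dz": 10.5},{"gripper": 0,"dx": -0.1,"dy": 0,"turn": 0,"dz": 11.1},{"gripper": 0,"dx": -0.1,"dy": 0,"turn": 0,"dz": 11.1},{"gripper": 0.2,"dx": -0.1,"dy": 0,"turn": 0,"dz": 11.1},{"gripper": 0.3,"dx": -0.1,"dy": 0,"turn": 0,"dz": 11.1},{"gripper": 0.5,"dx": -0.1,"dy": 0,"turn": 0,"dz": 11.1},{"gripper": 0.6,"dx": -0.1,"dy": 0,"turn": 0,"dz": 11.1},{"gripper": 0.6,"dx": -0.1,"dy": 0,"turn": 0,"dz": 11.1},{"gripper": 0.6,"dx": -0.1,"dy": 0,"turn": 0,"dz": 11.1}]}}

```text
time_s: 4.2
eef_pos: [0.6536, -0.0344, 0.1395]
eef_rot: [0.001, -0.611, 0.791, -0.001]
wrist_force: [1.0, 0.5, 5.6]
opening: 0.616
```

```bash
python3 -c "
from h import *
go((.4985,.303,.22),-104.6)
s=ctrl.camera('side')
b=cv2.resize(s['image'][110:260,215:365],(600,600))
cv2.imwrite('pics/p4.png',b[:,:,::-1])"
```

```text
t 4.2 pos [ 0.6536 -0.0344  0.1395] ang -104.64 F [1.02 0.53 5.6 ] op 0.616 q [-0.23  0.45  1.48  0.    1.22  1.59]
d cm [-28.72  23.51  -8.1 ] turn -0.04
```

View pics/p4.png

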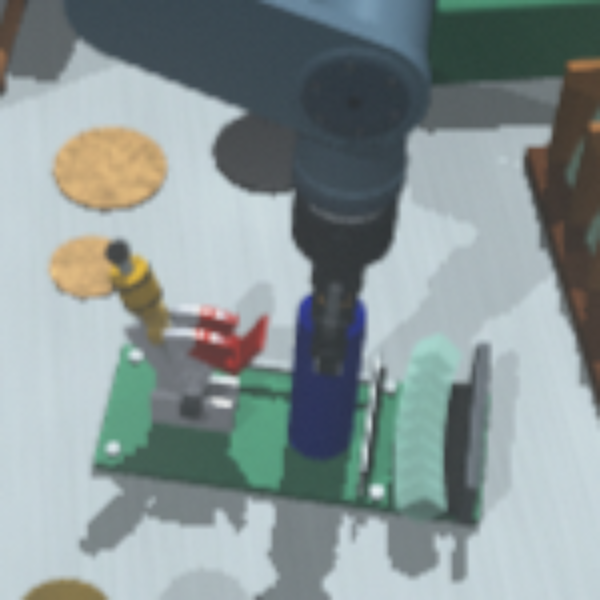

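Opening reads 0.616 (≈52 mm), which fits the 54 mm bottle, and the bottle is upright. I'll lift it and carry it to the mat.

{"api": "drive_tool", "payload": {"commands": [{"gripper": 0.6,"dx": 0,"dy": 0,"dz": -0.5,"turn": 0},{"gripper": 0.6,"dx": 0,"dy": 0,"dz": -2,"turn": 0},{"gripper": 0.6,"dx": 0,"dy": 0,"dz": -4,"turn": 0},{"gripper": 0.6,"dx": 0,"dy": 0,"dz": -6,"turn": 0},{"gripper": 0.6,"dx": 0,"dy": 0,"dz": -8,"turn": 0},{"gripper": 0.6,"dx": 0,"dy": 0,"dz": -9.5,"turn": 0},{"gripper": 0.6,"dx": 0,"dy": 0,"dz": -10,"turn": 0},{"gripper": 0.6,"dx": 0,"dy": 0,"dz": -10,"turn": 0}]}}

```text
time_s: 5.25
eef_pos: [0.6527, -0.0343, 0.2384]
eef_rot: [0.0, -0.611, 0.791, -0.0]
wrist_force: [-0.0, -0.4, -2.8]
opening: 0.616
```

{"api": "drive_tool", "payload": {"commands": [{"gripper": 0.6,"dx": -1,"dy": 0.8,"dz": 0,"turn": 0},{"gripper": 0.6,"dx": -2.5,"dy": 2,"dz": 0,"turn": 0},{"gripper": 0.6,"dx": -4.5,"dy": 3.6,"dz": 0,"turn": 0},{"gripper": 0.6,"dx": -6.5,"dy": 5.3,"dz": 0,"turn": 0},{"gripper": 0.6,"dx": -8.5,"dy": 6.9,"dz": 0,"turn": 0},{"gripper": 0.6,"dx": -10.5,"dy": 8.6,"dz": 0,"turn": 0},{"gripper": 0.6,"dx": -12.5,"dy": 10.2,"dz": 0,"turn": 0},{"gripper": 0.6,"dx": -14.5,"dy": 11.8,"dz": 0,"turn": 0},{"gripper": 0.6,"dx": -16.5,"dy": 13.5,"dz": 0,"turn": 0},{"gripper": 0.6,"dx": -18.5,"dy": 15.1,"dz": 0,"turn": 0},{"gripper": 0.6,"dx": -20.5,"dy": 16.8,"dz": 0,"turn": 0},{"gripper": 0.6,"dx": -22.5,"dy": 18.4,"dz": 0,"turn": 0},{"gripper": 0.6,"dx": -24.5,"dy": 20,"dz": 0,"turn": 0},{"gripper": 0.6,"dx": -26.5,"dy": 21.7,"dz": 0,"turn": 0},{"gripper": 0.6,"dx": -28,"dy": 23,"dz": 0,"turn": 0},{"gripper": 0.6,"dx": -28.7,"dy": 23.5,"dz": 0,"turn": 0},{"gripper": 0.6,"dx": -28.7,"dy": 23.5,"dz": 0,"turn": 0},{"gripper": 0.6,"dx": -28.7,"dy": 23.5,"dz": 0,"turn": 0}]}}

```text
time_s: 7.5
eef_pos: [0.4983, 0.3022, 0.2382]
eef_rot: [-0.0, -0.611, 0.792, -0.0]
wrist_force: [-0.1, -0.2, -3.4]
opening: 0.617
```

```bash
python3 -c "
from h import *
go((.4985,.303,.132),-104.6)
s=ctrl.camera('side')
b=cv2.resize(s['image'][60:240,180:380],(720,600))
cv2.imwrite('pics/p5.png',b[:,:,::-1])"
```

```text
t 7.5 pos [0.4983 0.3022 0.2382] ang -104.68 F [-0.14 -0.22 -3.42] op 0.617 q [ 0.34  0.2   1.59 -0.    1.35  2.17]
d cm [-0.08 -0.   10.62] turn -0.08
```

View pics/p5.png

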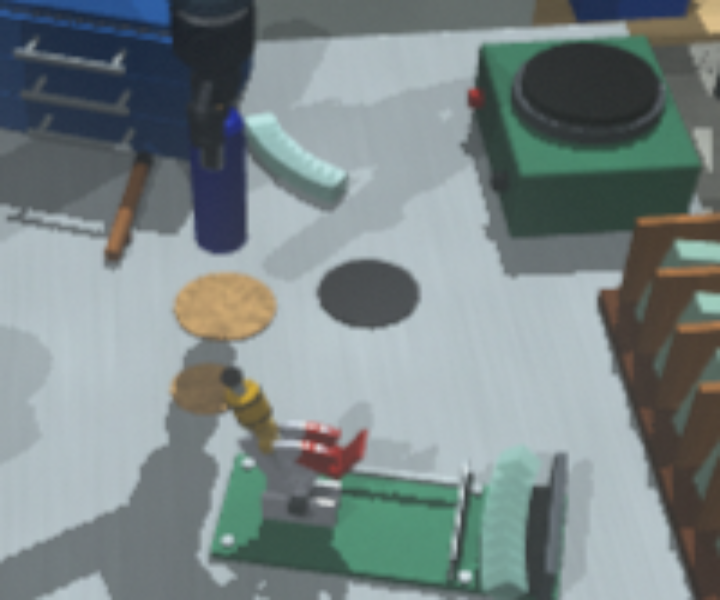

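The bottle hangs upright over the larger cork disc, with its foot at about (220,245) and the mat at (225,305). Lowering it now, slowing down for the last part.

{"api": "drive_tool", "payload": {"commands": [{"gripper": 0.6,"dx": -0.1,"dy": 0,"dz": 1,"turn": 0},{"gripper": 0.6,"dx": -0.1,"dy": 0,"dz": 3,"turn": 0},{"gripper": 0.6,"dx": -0.1,"dy": 0,"dz": 5,"turn": 0},{"gripper": 0.6,"dx": -0.1,"dy": 0,"dz": 7,"turn": 0},{"gripper": 0.6,"dx": -0.1,"dy": 0,"dz": 8.5,"turn": 0},{"gripper": 0.6,"dx": -0.1,"dy": 0,"dz": 9.5,"turn": 0},{"gripper": 0.6,"dx": -0.1,"dy": 0,"dz": 10,"turn": 0},{"gripper": 0.6,"dx": -0.1,"dy": 0,"dz": 10.3,"turn": 0},{"gripper": 0.6,"dx": -0.1,"dy": 0,"dz": 10.3,"turn": 0}]}}

```text
time_s: 8.68
eef_pos: [0.4983, 0.3039, 0.1356]
eef_rot: [0.0, -0.611, 0.791, -0.0]
wrist_force: [-0.2, -0.3, -3.1]
opening: 0.617
```

{"api": "drive_tool", "payload": {"commands": [{"gripper": 0.6,"dx": 0,"dy": 0,"dz": 0.2,"turn": 0},{"gripper": 0.6,"dx": 0,"dy": 0,"dz": 0.2,"turn": 0}]}}

```text
time_s: 8.93
eef_pos: [0.4982, 0.3038, 0.1335]
eef_rot: [0.0, -0.611, 0.791, -0.0]
wrist_force: [-0.1, 0.5, -3.2]
opening: 0.616
```

{"api": "drive_tool", "payload": {"commands": [{"gripper": 0.6,"dx": 0,"dy": 0,"dz": 0.1,"turn": 0},{"gripper": 0.6,"dx": 0,"dy": 0,"dz": 0.1,"turn": 0},{"gripper": 0.6,"dx": 0,"dy": 0,"dz": 0.2,"turn": 0},{"gripper": 0.6,"dx": 0,"dy": 0,"dz": 0.2,"turn": 0}]}}

```text
time_s: 9.43
eef_pos: [0.4983, 0.3039, 0.1315]
eef_rot: [0.0, -0.611, 0.791, -0.0]
wrist_force: [0.4, -0.0, -1.1]
opening: 0.615
```

{"api": "drive_tool", "payload": {"commands": [{"gripper": 0.6,"dx": 0,"dy": 0,"dz": 0.05,"turn": 0},{"gripper": 0.3,"dx": 0,"dy": 0,"dz": 0.05,"turn": 0},{"gripper": 0.2,"dx": 0,"dy": 0,"dz": 0,"turn": 0},{"gripper": 0.0,"dx": 0,"dy": 0,"dz": 0,"turn": 0},{"gripper": 0.0,"dx": 0,"dy": 0,"dz": 0,"turn": 0},{"gripper": 0.0,"dx": 0,"dy": 0,"dz": 0,"turn": 0},{"gripper": 0.0,"dx": 0,"dy": 0,"dz": 0,"turn": 0},{"gripper": 0.0,"dx": 0,"dy": 0,"dz": -1,"turn": 0},{"gripper": 0.0,"dx": 0,"dy": 0,"dz": -3,"turn": 0},{"gripper": 0.0,"dx": 0,"dy": 0,"dz": -6,"turn": 0},{"gripper": 0.0,"dx": 0,"dy": 0,"dz": -9,"turn": 0},{"gripper": 0.0,"dx": 0,"dy": 0,"dz": -12,"turn": 0},{"gripper": 0.0,"dx": 0,"dy": 0,"dz": -13,"turn": 0},{"gripper": 0.0,"dx": 0,"dy": 0,"dz": -13,"turn": 0}]}}

```text
time_s: 11.18
eef_pos: [0.4984, 0.3039, 0.2619]
eef_rot: [0.001, -0.611, 0.791, -0.0]
wrist_force: [0.9, 0.0, 0.3]
opening: 0.997
```

```bash
python3 -c "
from h import *
s=ctrl.camera('side')
b=cv2.resize(s['image'][60:240,180:380],(720,600))
cv2.imwrite('pics/p6.png',b[:,:,::-1])
go((.505,.0062,.262),-104.6)
hs=cv2.cvtColor(s['image'],cv2.COLOR_RGB2HSV)
m=cv2.inRange(hs,(112,100,50),(130,255,255))[90:180,220:270]; v,u=np.nonzero(m); print('bottle px',u.min()+220,u.max()+220,v.min()+90,v.max()+90)
"
```

```text
t 11.225 pos [0.4978 0.3037 0.2606] ang -104.64 F [-0.1   0.24  0.18] op 0.997 q [ 0.34  0.18  1.56 -0.    1.4   2.17]
d cm [28.6  -8.21 -0.13] turn -0.04
bottle px 234 247 117 155
```

View pics/p6.png

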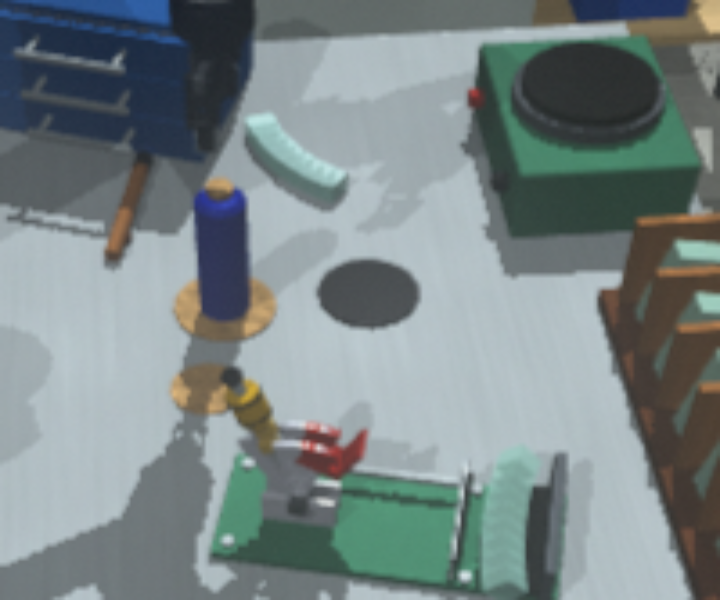

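The bottle stands upright, centred on the mat (foot at about (225,315) in the crop), and it's been let go. Next is the collar: I'll check its predicted position against the views.

```bash
python3 -c "
from h import *
s=ctrl.camera('side');t=ctrl.camera('top')
O=np.array([.553,-.0065,0]);x=np.array([.9675,-.2528,0]);z=np.array([0,0,1.])
f=lambda r,q,y=0:O+.045*z+r*(np.sin(q-.38)*x+np.cos(q-.38)*z)+y*np.array([.2528,.9675,0])
print('grip',f(.133,0.015),f(.174,.015))
ims={}
for n,c in(('s',s),('t',t)):
    im=c['image'][:,:,::-1].copy(); k=8; x0,y0=(235,160) if n=='s' else (225,150)
    cr=cv2.resize(im[y0:y0+60,x0:x0+50],None,fx=k,fy=k,interpolation=cv2.INTER_CUBIC)
    for r,col in((.174,(0,255,0)),(.152,(255,0,255)),(.133,(255,0,0)),(.114,(255,0,255)),(0,(0,255,255))):
        p=(proj(c,f(r,.015))-[x0,y0]+.5)*k-.5; cv2.circle(cr,tuple(int(v) for v in p),3,col,-1)
    ims[n]=cr
cv2.imwrite('pics/p7.png',np.hstack([ims['s'],ims['t']]))
"
```

```text
grip [0.50706866 0.00550149 0.16923846] [0.49290937 0.0092012  0.20753753]
```

View pics/p7.png

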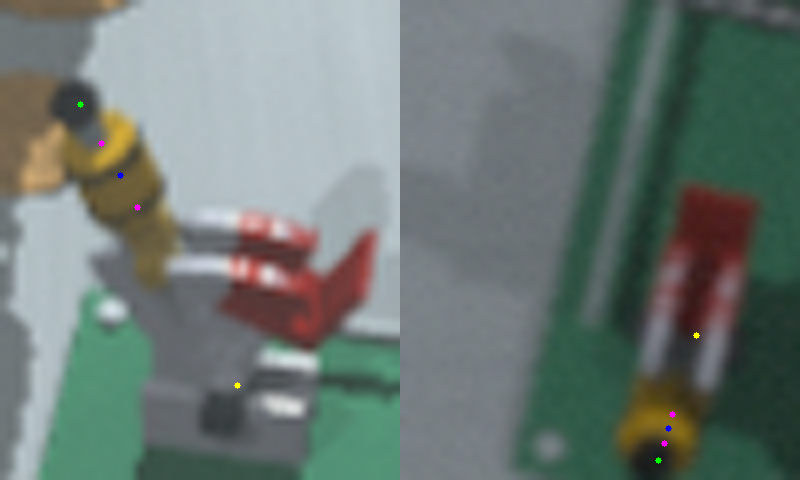

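Predicted points sit within about half a pixel of the collar in both views. True centre is about 2 mm further to −x/+y, so (0.5055, 0.0072, 0.169). Moving above it.

{"api": "drive_tool", "payload": {"commands": [{"gripper": 0,"dx": 2,"dy": -0.6,"dz": 0,"turn": 0},{"gripper": 0,"dx": 5,"dy": -1.4,"dz": 0,"turn": 0},{"gripper": 0,"dx": 9,"dy": -2.6,"dz": 0,"turn": 0},{"gripper": 0,"dx": 13,"dy": -3.8,"dz": 0,"turn": 0},{"gripper": 0,"dx": 17,"dy": -4.9,"dz": 0,"turn": 0},{"gripper": 0,"dx": 21,"dy": -6,"dz": 0,"turn": 0},{"gripper": 0,"dx": 25,"dy": -7.2,"dz": 0,"turn": 0},{"gripper": 0,"dx": 27.5,"dy": -8,"dz": 0,"turn": 0},{"gripper": 0,"dx": 28.5,"dy": -8.3,"dz": 0,"turn": 0},{"gripper": 0,"dx": 28.5,"dy": -8.3,"dz": 0,"turn": 0},{"gripper": 0,"dx": 28.5,"dy": -8.3,"dz": 0,"turn": 0}]}}

```text
time_s: 12.7
eef_pos: [0.5062, 0.0078, 0.2611]
eef_rot: [-0.0, -0.612, 0.791, 0.0]
wrist_force: [-0.3, 0.5, 0.0]
opening: 0.999
```

```bash
python3 -c "
from h import *
go((.5055,.0072,.158),-104.6)"
```

```text
t 12.7 pos [0.5062 0.0078 0.2611] ang -104.6 F [-0.27  0.47  0.03] op 0.999 q [-0.22  0.01  1.75  0.    1.38  1.61]
d cm [ 0.08  0.05 10.31] turn 0.0
```

{"api": "drive_tool", "payload": {"commands": [{"gripper": 0,"dx": 0,"dy": 0,"dz": 1,"turn": 0},{"gripper": 0,"dx": 0,"dy": 0,"dz": 3,"turn": 0},{"gripper": 0,"dx": 0,"dy": 0,"dz": 5,"turn": 0},{"gripper": 0,"dx": 0,"dy": 0,"dz": 7,"turn": 0},{"gripper": 0,"dx": 0,"dy": 0,"dz": 9,"turn": 0},{"gripper": 0,"dx": 0,"dy": 0,"dz": 10.2,"turn": 0},{"gripper": 0,"dx": 0,"dy": 0,"dz": 10.2,"turn": 0}]}}

```text
time_s: 13.58
eef_pos: [0.5056, 0.0076, 0.1582]
eef_rot: [-0.001, -0.612, 0.791, 0.001]
wrist_force: [0.5, 0.1, -0.6]
opening: 0.997
```

```bash
python3 -c "
from h import *
go((.5055,.0072,.158),-104.6)
s=ctrl.camera('side')
cv2.imwrite('pics/p8.png',cv2.resize(s['image'][130:250,205:325,::-1],(600,600),interpolation=cv2.INTER_CUBIC))"
```

```text
t 13.575 pos [0.5056 0.0076 0.1582] ang -104.6 F [ 0.54  0.11 -0.65] op 0.997 q [-0.22  0.12  1.85  0.    1.17  1.61]
d cm [0.05 0.   0.02] turn 0.0
```

View pics/p8.png

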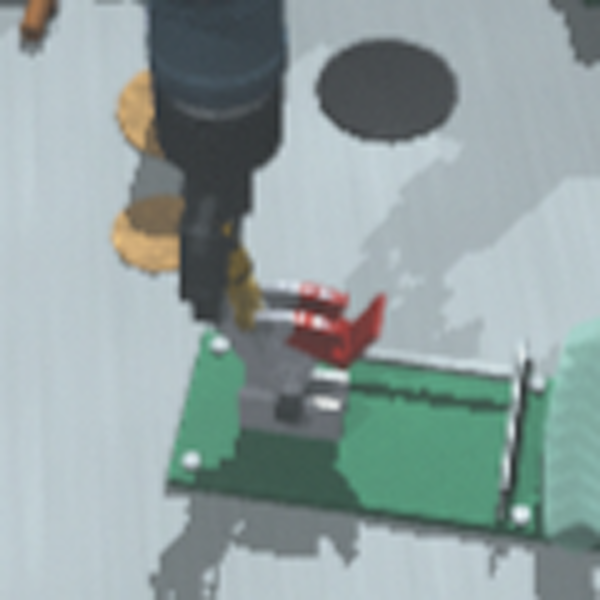

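Fingers straddle the collar and nothing is touching, so I'm closing them.

{"api": "drive_tool", "payload": {"commands": [{"gripper": 0.3,"dx": 0,"dy": 0,"dz": 0,"turn": 0},{"gripper": 0.5,"dx": 0,"dy": 0,"dz": 0,"turn": 0},{"gripper": 0.55,"dx": 0,"dy": 0,"dz": 0,"turn": 0},{"gripper": 0.6,"dx": 0,"dy": 0,"dz": 0,"turn": 0},{"gripper": 0.65,"dx": 0,"dy": 0,"dz": 0,"turn": 0},{"gripper": 0.8,"dx": 0,"dy": 0,"dz": 0,"turn": 0},{"gripper": 0.8,"dx": 0,"dy": 0,"dz": 0,"turn": 0}]}}

```text
time_s: 14.5
eef_pos: [0.5072, 0.0089, 0.1603]
eef_rot: [0.002, -0.611, 0.791, 0.001]
wrist_force: [1.0, 9.4, 4.2]
opening: 0.36
```

```bash
python3 -c "
from h import *
go((.5055,.0072,.158),-104.6)
print(ctrl.get_obs()['torque'])
s=ctrl.camera('side')
cv2.imwrite('pics/p9.png',cv2.resize(s['image'][130:250,205:325,::-1],(600,600),interpolation=cv2.INTER_CUBIC))"
```

```text
t 14.5 pos [0.5072 0.0089 0.1603] ang -104.64 F [1.04 9.38 4.18] op 0.36 q [-0.22  0.12  1.85  0.    1.17  1.61]
d cm [0.2  0.12 0.23] turn -0.04
[ 1.37081171 -0.05133597 -0.10877537]
```

View pics/p9.png

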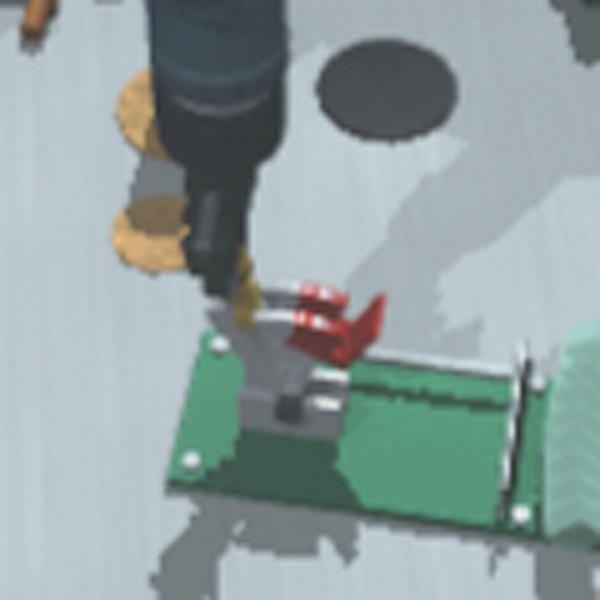

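Opening 0.36 fits the 32 mm collar. Lifting along the shaft in two stages while watching the force.

{"api": "drive_tool", "payload": {"commands": [{"gripper": 0.8,"dx": -0.1,"dy": 0.1,"dz": -0.2,"turn": 0},{"gripper": 0.8,"dx": -0.1,"dy": 0.2,"dz": -0.5,"turn": 0},{"gripper": 0.8,"dx": -0.1,"dy": 0.3,"dz": -0.8,"turn": 0},{"gripper": 0.8,"dx": -0.1,"dy": 0.4,"dz": -1.1,"turn": 0},{"gripper": 0.8,"dx": -0.1,"dy": 0.4,"dz": -1.1,"turn": 0}]}}

```text
time_s: 15.18
eef_pos: [0.5032, 0.0101, 0.1701]
eef_rot: [0.001, -0.611, 0.791, 0.0]
wrist_force: [3.5, 4.3, -4.7]
opening: 0.358
```

```bash
python3 -c "
from h import *
go((.5072,.0089,.1603),-104.6)"
```

```text
t 15.175 pos [0.5032 0.0101 0.1701] ang -104.64 F [ 3.52  4.35 -4.66] op 0.358 q [-0.22  0.1   1.85  0.    1.19  1.61]
d cm [ 0.01 -0.42  0.98] turn -0.04
```

Measured travel is 10.7 mm and the force of about 4.8 N fits the spring, so the collar is rising. I'll lift 3 mm more.

{"api": "drive_tool", "payload": {"commands": [{"gripper": 0.8,"dx": 0,"dy": 0.1,"dz": -0.3,"turn": 0},{"gripper": 0.8,"dx": 0,"dy": 0.1,"dz": -0.3,"turn": 0},{"gripper": 0.8,"dx": 0,"dy": 0.1,"dz": -0.3,"turn": 0}]}}

```text
time_s: 15.55
eef_pos: [0.5021, 0.0103, 0.1728]
eef_rot: [0.001, -0.611, 0.791, 0.001]
wrist_force: [4.7, 5.4, -5.1]
opening: 0.358
```

```bash
cat >> h.py <<'E'
P0=np.array([.5072,.0089,.1603]); hx=np.array([.9675,-.2528,0])
def plan(q0=.015):
    o=ctrl.get_obs(); p=o['eef_pos']; d=p-P0
    v=np.array([d@hx,d[2]])+.133*np.array([np.sin(q0-.38),np.cos(q0-.38)])
    r=np.hypot(*v); q=np.arctan2(*v)+.38; F=o['wrist_force']
    er=np.array([np.sin(q-.38),np.cos(q-.38)]); et=np.array([er[1],-er[0]]); f=np.array([F@hx,F[2]])
    print('t',round(o['time_s'],2),'lift mm',((r-.133)*1e3).round(1),'q',q.round(3),'Frad',(f@er).round(1),'Ftan',(f@et).round(1),'Fy',(F@[.2528,.9675,0]).round(1),'op',round(o['opening'],3))
    return v
def rows(qs,lift=.0135):
    v=plan()
    for q in qs:
        w=(.133+lift)*np.array([np.sin(q-.38),np.cos(q-.38)]); d=(w-v)*100
        print(q,'dy',(-d[0]).round(2),'dz',(-d[1]).round(2))
E
python3 -c "
from h import *
rows([.02,.06,.1,.15,.2,.25,.3,.35,.4,.45,.5,.55,.6,.65,.7])"
```

```text
t 15.55 lift mm 13.5 q 0.012 Frad -5.9 Ftan 1.1 Fy 6.4 op 0.358
0.02 dy -0.12 dz -0.04
0.06 dy -0.67 dz -0.24
0.1 dy -1.23 dz -0.41
0.15 dy -1.94 dz -0.59
0.2 dy -2.66 dz -0.74
0.25 dy -3.38 dz -0.86
0.3 dy -4.11 dz -0.93
0.35 dy -4.84 dz -0.97
0.4 dy -5.57 dz -0.98
0.45 dy -6.3 dz -0.94
0.5 dy -7.03 dz -0.87
0.55 dy -7.76 dz -0.77
0.6 dy -8.48 dz -0.63
0.65 dy -9.19 dz -0.45
0.7 dy -9.89 dz -0.24
```

Lift is 13.5 mm at the starting notch. First part of the swing next.

{"api": "drive_tool", "payload": {"commands": [{"gripper": 0.8,"dx": 0,"dy": -0.3,"dz": -0.1,"turn": 0},{"gripper": 0.8,"dx": 0,"dy": -0.7,"dz": -0.24,"turn": 0},{"gripper": 0.8,"dx": 0,"dy": -1.2,"dz": -0.41,"turn": 0},{"gripper": 0.8,"dx": 0,"dy": -1.6,"dz": -0.5,"turn": 0},{"gripper": 0.8,"dx": 0,"dy": -2,"dz": -0.6,"turn": 0},{"gripper": 0.8,"dx": 0,"dy": -2,"dz": -0.6,"turn": 0}]}}

```text
time_s: 16.3
eef_pos: [0.5188, 0.0058, 0.1769]
eef_rot: [-0.001, -0.611, 0.792, 0.003]
wrist_force: [-0.9, 5.5, -7.5]
opening: 0.356
```

```bash
python3 -c "
from h import *
rows([.15,.2,.25,.3,.35,.4,.45,.5,.55,.6,.65,.7])"
```

```text
t 16.3 lift mm 12.3 q 0.133 Frad -6.7 Ftan -4.0 Fy 5.1 op 0.356
0.15 dy -0.21 dz -0.18
0.2 dy -0.92 dz -0.33
0.25 dy -1.65 dz -0.44
0.3 dy -2.38 dz -0.52
0.35 dy -3.11 dz -0.56
0.4 dy -3.84 dz -0.56
0.45 dy -4.57 dz -0.53
0.5 dy -5.3 dz -0.46
0.55 dy -6.02 dz -0.35
0.6 dy -6.74 dz -0.21
0.65 dy -7.45 dz -0.03
0.7 dy -8.15 dz 0.18
```

{"api": "drive_tool", "payload": {"commands": [{"gripper": 0.8,"dx": 0,"dy": -0.4,"dz": -0.18,"turn": 0},{"gripper": 0.8,"dx": 0,"dy": -0.9,"dz": -0.3,"turn": 0},{"gripper": 0.8,"dx": 0,"dy": -1.6,"dz": -0.42,"turn": 0},{"gripper": 0.8,"dx": 0,"dy": -2.4,"dz": -0.5,"turn": 0},{"gripper": 0.8,"dx": 0,"dy": -3.1,"dz": -0.54,"turn": 0},{"gripper": 0.8,"dx": 0,"dy": -3.8,"dz": -0.55,"turn": 0},{"gripper": 0.8,"dx": 0,"dy": -4.2,"dz": -0.54,"turn": 0},{"gripper": 0.8,"dx": 0,"dy": -4.2,"dz": -0.54,"turn": 0}]}}

```text
time_s: 17.3
eef_pos: [0.5627, -0.0068, 0.1851]
eef_rot: [0.0, -0.611, 0.791, -0.001]
wrist_force: [1.2, 0.9, -0.2]
opening: 0.197
```

```bash
python3 -c "
from h import *
rows([.4,.45,.5,.55,.6,.65,.7,.75])
s=ctrl.camera('side')
cv2.imwrite('pics/p10.png',cv2.resize(s['image'][130:250,205:325,::-1],(600,600),interpolation=cv2.INTER_CUBIC))"
```

```text
t 17.3 lift mm 16.4 q 0.448 Frad -0.2 Ftan 0.9 Fy 1.2 op 0.197
0.4 dy 0.73 dz 0.26
0.45 dy -0.01 dz 0.29
0.5 dy -0.74 dz 0.36
0.55 dy -1.46 dz 0.47
0.6 dy -2.18 dz 0.61
0.65 dy -2.89 dz 0.79
0.7 dy -3.59 dz 1.0
0.75 dy -4.28 dz 1.25
```

View pics/p10.png

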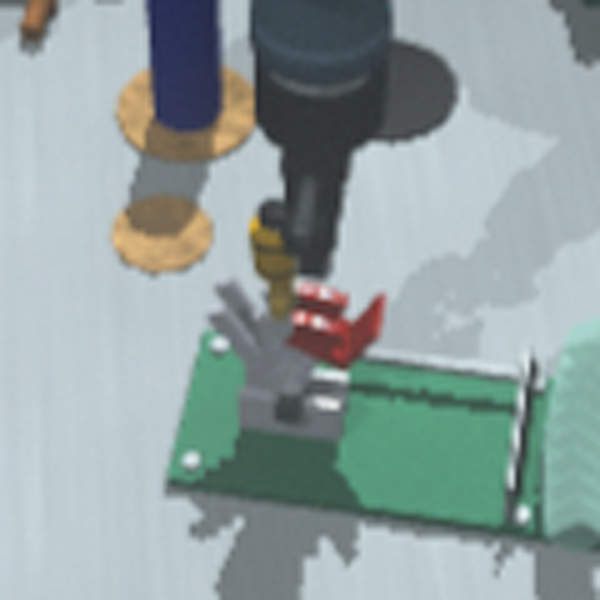

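The grip slipped. The collar stands at about (272,240) with the lever near upright, resting on the rim, and the fingers are just ahead of it at (315,230). I'll open, rise and measure the lever angle before regripping.

{"api": "drive_tool", "payload": {"commands": [{"gripper": 0.5,"dx": 0,"dy": -0.3,"dz": 0,"turn": 0},{"gripper": 0,"dx": 0,"dy": -0.3,"dz": 0,"turn": 0},{"gripper": 0,"dx": 0,"dy": -0.3,"dz": 0,"turn": 0},{"gripper": 0,"dx": 0,"dy": -0.3,"dz": 0,"turn": 0},{"gripper": 0,"dx": 0,"dy": -0.3,"dz": 0,"turn": 0},{"gripper": 0,"dx": 0,"dy": -0.3,"dz": -2,"turn": 0},{"gripper": 0,"dx": 0,"dy": -0.3,"dz": -5,"turn": 0},{"gripper": 0,"dx": 0,"dy": -0.3,"dz": -8,"turn": 0},{"gripper": 0,"dx": 0,"dy": -0.3,"dz": -8,"turn": 0}]}}

```text
time_s: 18.48
eef_pos: [0.5663, -0.0074, 0.2676]
eef_rot: [0.002, -0.611, 0.791, -0.002]
wrist_force: [0.3, -0.8, -0.4]
opening: 0.999
```

```bash
python3 -c "
from h import *
s=ctrl.camera('side');t=ctrl.camera('top')
go((.5,0,.2))
O=np.array([.5515,-.0050,0]);z=np.array([0,0,1.])
f=lambda r,q:O+.045*z+r*(np.sin(q-.38)*hx+np.cos(q-.38)*z)
k=10;x0,y0=240,155
cr=cv2.resize(s['image'][y0:y0+60,x0:x0+60,::-1],None,fx=k,fy=k,interpolation=cv2.INTER_CUBIC)
for q,col in((.25,(0,255,0)),(.3,(255,0,255)),(.35,(255,0,0)),(.4,(0,255,255))):
  for r in(.174,.143):
    p=(proj(s,f(r,q))-[x0,y0]+.5)*k-.5; cv2.circle(cr,tuple(int(v) for v in p),3,col,-1)
cv2.imwrite('pics/p11.png',cr)
cv2.imwrite('pics/p11t.png',cv2.resize(t['image'][140:230,220:310,::-1],(600,600),interpolation=cv2.INTER_CUBIC))
"
```

```text
t 18.575 pos [ 0.5645 -0.0071  0.2642] ang -104.64 F [-0.75  0.06  0.59] op 0.999 q [-0.22  0.14  1.61 -0.    1.4   1.6 ]
d cm [0.95 6.42 6.42] turn None
```

View pics/p11.png

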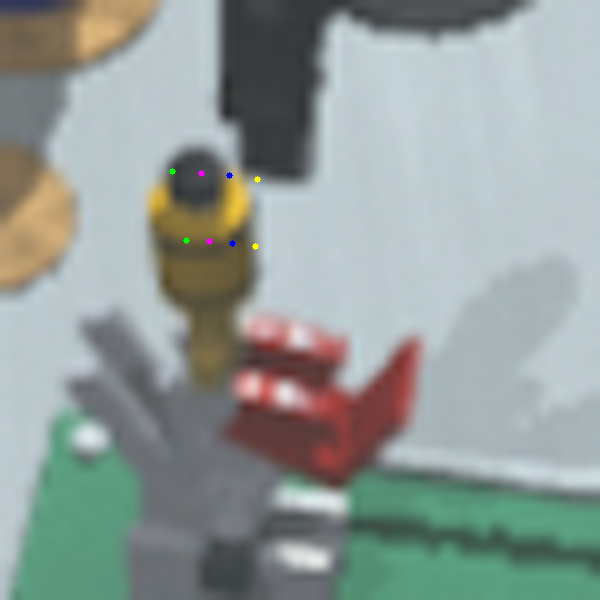

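View pics/p11t.png

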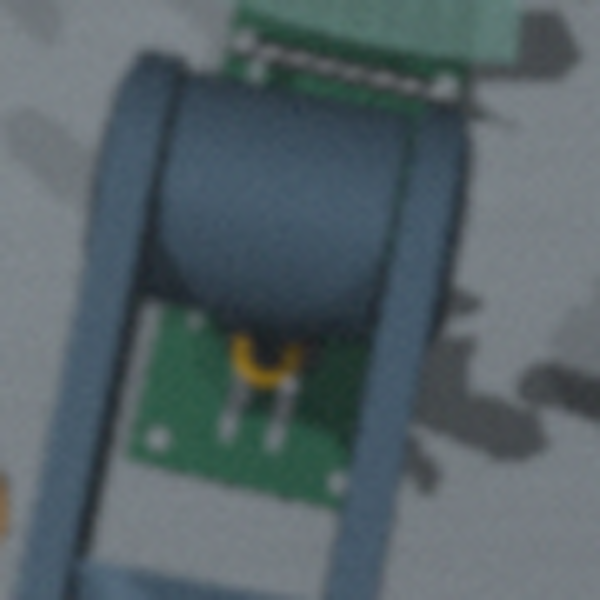

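Lever at q≈0.29 with the collar resting at about 10 mm on the rim (cap at (195,172) in the crop; predictions for 0.25 and 0.30 bracket it). That puts the collar centre at (0.539, −0.002, 0.187). I'll regrip with the pads set 3 mm further back and full closure.

```bash
python3 -c "
from h import *
go((.536,-.001,.174),-104.6)"
```

```text
t 18.575 pos [ 0.5645 -0.0071  0.2642] ang -104.64 F [-0.75  0.06  0.59] op 0.999 q [-0.22  0.14  1.61 -0.    1.4   1.6 ]
d cm [0.13 2.91 9.02] turn -0.04
```

{"api": "drive_tool", "payload": {"commands": [{"gripper": 0,"dx": -0.1,"dy": 1,"dz": 0,"turn": 0},{"gripper": 0,"dx": -0.1,"dy": 2.5,"dz": 0,"turn": 0},{"gripper": 0,"dx": -0.1,"dy": 2.9,"dz": 2,"turn": 0},{"gripper": 0,"dx": -0.1,"dy": 2.9,"dz": 4,"turn": 0},{"gripper": 0,"dx": -0.1,"dy": 2.9,"dz": 6,"turn": 0},{"gripper": 0,"dx": -0.1,"dy": 2.9,"dz": 8,"turn": 0},{"gripper": 0,"dx": -0.1,"dy": 2.9,"dz": 9,"turn": 0},{"gripper": 0,"dx": -0.1,"dy": 2.9,"dz": 9,"turn": 0}]}}

```text
time_s: 19.58
eef_pos: [0.5359, 0.0014, 0.174]
eef_rot: [-0.001, -0.611, 0.791, 0.001]
wrist_force: [-0.2, 0.0, 0.1]
opening: 0.996
```

```bash
python3 -c "
from h import *
go((.5367,.001,.174),-104.6)
s=ctrl.camera('side')
cv2.imwrite('pics/p12.png',cv2.resize(s['image'][140:220,230:310,::-1],(640,640),interpolation=cv2.INTER_CUBIC))"
```

```text
t 19.575 pos [0.5359 0.0014 0.174 ] ang -104.63 F [-0.23  0.04  0.14] op 0.996 q [-0.22  0.16  1.77 -0.    1.21  1.61]
d cm [ 0.02 -0.08 -0.  ] turn -0.03
```

View pics/p12.png

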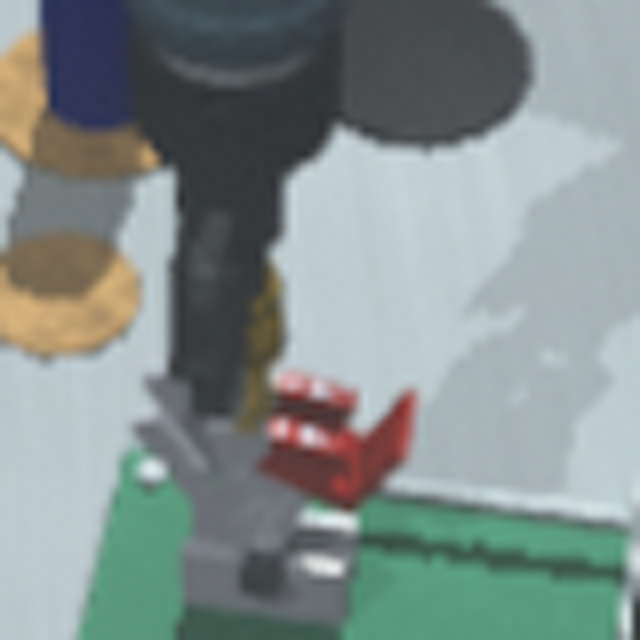

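Fingers straddle the collar with no contact. Closing.

{"api": "drive_tool", "payload": {"commands": [{"gripper": 0.3,"dx": 0,"dy": 0,"dz": 0,"turn": 0},{"gripper": 0.5,"dx": 0,"dy": 0,"dz": 0,"turn": 0},{"gripper": 0.6,"dx": 0,"dy": 0,"dz": 0,"turn": 0},{"gripper": 0.65,"dx": 0,"dy": 0,"dz": 0,"turn": 0},{"gripper": 1,"dx": 0,"dy": 0,"dz": 0,"turn": 0},{"gripper": 1,"dx": 0,"dy": 0,"dz": 0,"turn": 0},{"gripper": 1,"dx": 0,"dy": 0,"dz": 0,"turn": 0}]}}

```text
time_s: 20.5
eef_pos: [0.5371, 0.0011, 0.1752]
eef_rot: [0.0, -0.611, 0.791, -0.0]
wrist_force: [-2.0, -0.7, 5.2]
opening: 0.36
```

```bash
python3 -c "
from h import *
go((.5367,.001,.174),-104.6)
s=ctrl.camera('side')
cv2.imwrite('pics/p13.png',cv2.resize(s['image'][140:220,230:310,::-1],(640,640),interpolation=cv2.INTER_CUBIC))"
```

```text
t 20.5 pos [0.5371 0.0011 0.1752] ang -104.64 F [-2.   -0.69  5.21] op 0.36 q [-0.22  0.16  1.76 -0.    1.21  1.61]
d cm [0.02 0.04 0.12] turn -0.04
```

View pics/p13.png

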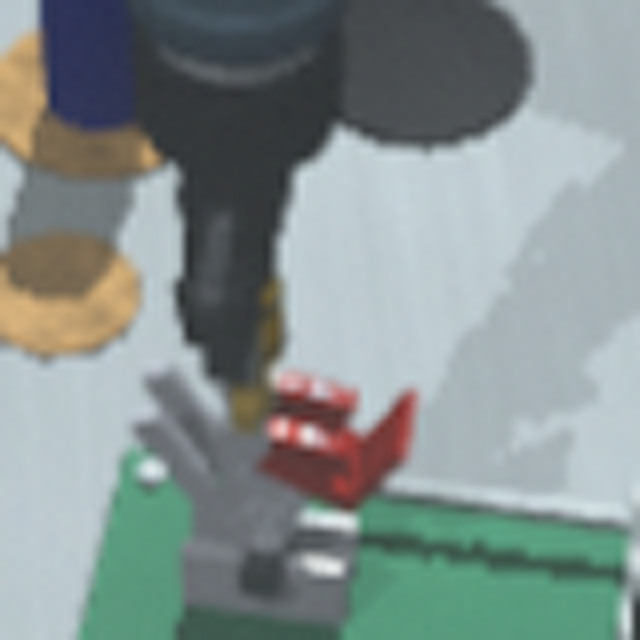

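```bash
python3 - <<'E'
s=open('h.py').read()
s=s.replace("P0=np.array([.5072,.0089,.1603])","P0=np.array([.5371,.0011,.1752])").replace("def plan(q0=.015)","def plan(q0=.29)").replace("+.133*np.array([np.sin(q0-.38)","+.143*np.array([np.sin(q0-.38)")
open('h.py','w').write(s)
E
python3 -c "
from h import *
rows([.29,.31,.34,.38,.42,.46,.5])"
```

```text
t 20.55 lift mm 10.0 q 0.29 Frad 5.1 Ftan -0.5 Fy -0.5 op 0.362
0.29 dy 0.03 dz -0.34
0.31 dy -0.26 dz -0.37
0.34 dy -0.7 dz -0.39
0.38 dy -1.28 dz -0.4
0.42 dy -1.87 dz -0.39
0.46 dy -2.45 dz -0.36
0.5 dy -3.04 dz -0.3
```

{"api": "drive_tool", "payload": {"commands": [{"gripper": 1,"dx": 0,"dy": 0,"dz": -0.3,"turn": 0},{"gripper": 1,"dx": 0,"dy": 0,"dz": -0.5,"turn": 0},{"gripper": 1,"dx": 0,"dy": 0,"dz": -0.5,"turn": 0},{"gripper": 1,"dx": 0,"dy": -0.3,"dz": -0.52,"turn": 0},{"gripper": 1,"dx": 0,"dy": -0.6,"dz": -0.54,"turn": 0},{"gripper": 1,"dx": 0,"dy": -0.6,"dz": -0.54,"turn": 0}]}}

```text
time_s: 21.3
eef_pos: [0.5404, 0.0002, 0.1785]
eef_rot: [-0.002, -0.611, 0.791, 0.003]
wrist_force: [-5.1, 0.1, -6.3]
opening: 0.359
```

```bash
python3 -c "
from h import *
rows([.31,.34,.38,.42,.46,.5])"
```

```text
t 21.3 lift mm 13.0 q 0.315 Frad -6.0 Ftan -5.4 Fy -1.2 op 0.359
0.31 dy 0.08 dz -0.05
0.34 dy -0.36 dz -0.07
0.38 dy -0.94 dz -0.08
0.42 dy -1.53 dz -0.07
0.46 dy -2.11 dz -0.03
0.5 dy -2.7 dz 0.02
```

{"api": "drive_tool", "payload": {"commands": [{"gripper": 1,"dx": 0,"dy": -0.3,"dz": -0.02,"turn": 0},{"gripper": 1,"dx": 0,"dy": -0.6,"dz": -0.03,"turn": 0},{"gripper": 1,"dx": 0,"dy": -0.6,"dz": -0.03,"turn": 0}]}}

```text
time_s: 21.68
eef_pos: [0.5465, -0.0015, 0.1789]
eef_rot: [-0.002, -0.611, 0.791, 0.002]
wrist_force: [-4.7, -0.6, -7.5]
opening: 0.365
```

```bash
python3 -c "
from h import *
rows([.34,.38,.42,.46,.5])
s=ctrl.camera('side')
cv2.imwrite('pics/p14.png',cv2.resize(s['image'][140:220,230:310,::-1],(640,640),interpolation=cv2.INTER_CUBIC))"
```

```text
t 21.68 lift mm 13.1 q 0.359 Frad -7.4 Ftan -4.6 Fy -1.7 op 0.365
0.34 dy 0.28 dz -0.03
0.38 dy -0.31 dz -0.04
0.42 dy -0.9 dz -0.03
0.46 dy -1.48 dz 0.01
0.5 dy -2.06 dz 0.07
```

View pics/p14.png

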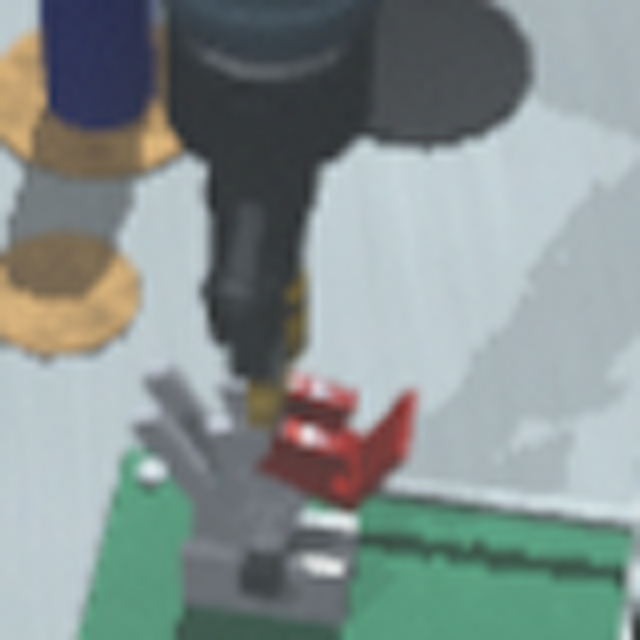

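The collar and lever move with the hand without slipping (neck went from x=250 to x=267). Continuing at about 3 mm per row.

{"api": "drive_tool", "payload": {"commands": [{"gripper": 1,"dx": 0,"dy": -0.3,"dz": -0.03,"turn": 0},{"gripper": 1,"dx": 0,"dy": -0.6,"dz": -0.03,"turn": 0},{"gripper": 1,"dx": 0,"dy": -0.9,"dz": -0.02,"turn": 0},{"gripper": 1,"dx": 0,"dy": -1.2,"dz": 0,"turn": 0},{"gripper": 1,"dx": 0,"dy": -1.5,"dz": 0.02,"turn": 0},{"gripper": 1,"dx": 0,"dy": -1.5,"dz": 0.02,"turn": 0}]}}

```text
time_s: 22.48
eef_pos: [0.5617, -0.0055, 0.1792]
eef_rot: [-0.001, -0.612, 0.791, 0.001]
wrist_force: [-5.2, -1.2, -5.8]
opening: 0.361
```

```bash
python3 -c "
from h import *
rows([.46,.5,.54,.58,.62])
s=ctrl.camera('side')
cv2.imwrite('pics/p15.png',cv2.resize(s['image'][140:220,230:310,::-1],(640,640),interpolation=cv2.INTER_CUBIC))"
```

```text
t 22.48 lift mm 13.9 q 0.466 Frad -6.2 Ftan -4.2 Fy -2.5 op 0.361
0.46 dy 0.09 dz 0.03
0.5 dy -0.49 dz 0.09
0.54 dy -1.07 dz 0.18
0.58 dy -1.65 dz 0.28
0.62 dy -2.22 dz 0.41
```

View pics/p15.png

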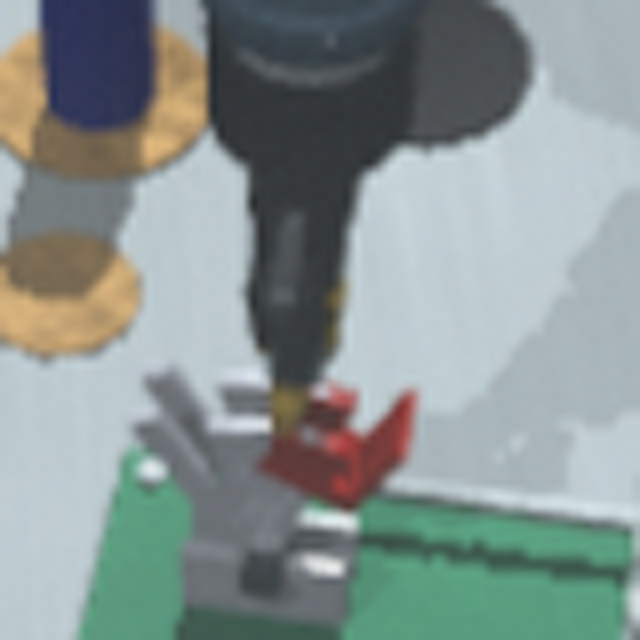

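Still holding. Next to about q=0.62.

{"api": "drive_tool", "payload": {"commands": [{"gripper": 1,"dx": 0,"dy": -0.3,"dz": 0.06,"turn": 0},{"gripper": 1,"dx": 0,"dy": -0.6,"dz": 0.1,"turn": 0},{"gripper": 1,"dx": 0,"dy": -0.9,"dz": 0.15,"turn": 0},{"gripper": 1,"dx": 0,"dy": -1.2,"dz": 0.2,"turn": 0},{"gripper": 1,"dx": 0,"dy": -1.5,"dz": 0.25,"turn": 0},{"gripper": 1,"dx": 0,"dy": -1.9,"dz": 0.34,"turn": 0},{"gripper": 1,"dx": 0,"dy": -2.2,"dz": 0.41,"turn": 0},{"gripper": 1,"dx": 0,"dy": -2.2,"dz": 0.41,"turn": 0}]}}

```text
time_s: 23.52
eef_pos: [0.5835, -0.0113, 0.1754]
eef_rot: [-0.001, -0.611, 0.791, 0.001]
wrist_force: [-3.9, -2.0, -6.2]
opening: 0.361
```

```bash
python3 -c "
from h import *
rows([.62,.66,.7,.74,.78])
s=ctrl.camera('side')
cv2.imwrite('pics/p16.png',cv2.resize(s['image'][140:220,230:310,::-1],(640,640),interpolation=cv2.INTER_CUBIC))"
```

```text
t 23.52 lift mm 13.9 q 0.622 Frad -6.8 Ftan -1.7 Fy -3.0 op 0.361
0.62 dy 0.04 dz 0.04
0.66 dy -0.53 dz 0.19
0.7 dy -1.09 dz 0.36
0.74 dy -1.64 dz 0.55
0.78 dy -2.18 dz 0.77
```

View pics/p16.png

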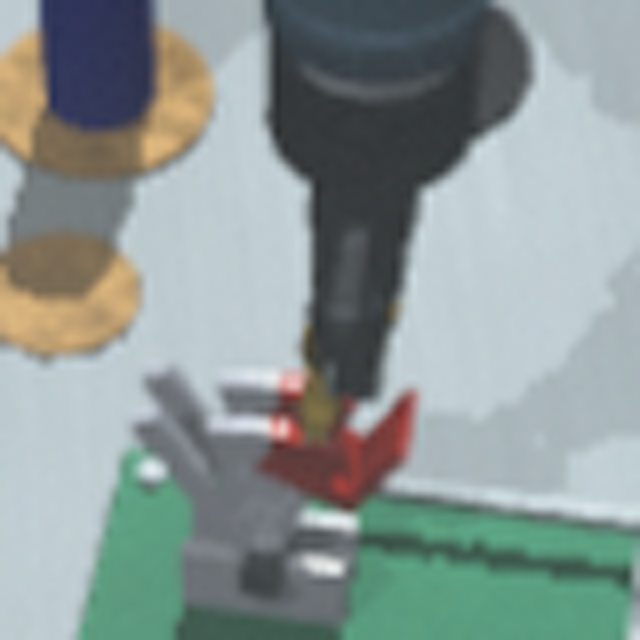

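```bash
python3 -c "
from h import *
s=ctrl.camera('side')
O=np.array([.5515,-.005,.045]);hy=np.array([.2528,.9675,0])
for nm,px in(('tip',(412,395)),('notchbase',(345,440)),('low',(345,500))):
  o,d=ray(s,(230+(px[0]+.5)/8-.5,140+(px[1]+.5)/8-.5))
  for yh in(-.015,.002,.018):
    X=o+d*((yh-(o-O)@hy)/(d@hy)); v=X-O; print(nm,yh,'h',(v@hx).round(4),'z',v[2].round(4),'r',np.hypot(v@hx,v[2]).round(4),'q',(np.arctan2(v@hx,v[2])+.38).round(3))
"
```

```text
tip -0.015 h 0.0551 z 0.1243 r 0.136 q 0.797
tip 0.002 h 0.0536 z 0.104 r 0.117 q 0.856
tip 0.018 h 0.0522 z 0.0848 r 0.0995 q 0.932
notchbase -0.015 h 0.0299 z 0.0919 r 0.0966 q 0.695
notchbase 0.002 h 0.0279 z 0.0709 r 0.0762 q 0.755
notchbase 0.018 h 0.026 z 0.0511 r 0.0573 q 0.85
low -0.015 h 0.0308 z 0.054 r 0.0622 q 0.898
low 0.002 h 0.0288 z 0.0323 r 0.0432 q 1.108
low 0.018 h 0.0269 z 0.0118 r 0.0293 q 1.538
```

The stop tip works out at r≈0.10–0.117 m and q≈0.86–0.93. The fingertips stay outside 0.124 m, so they clear it. Continuing with finer steps.

{"api": "drive_tool", "payload": {"commands": [{"gripper": 1,"dx": 0,"dy": -0.3,"dz": 0.11,"turn": 0},{"gripper": 1,"dx": 0,"dy": -0.6,"dz": 0.21,"turn": 0},{"gripper": 1,"dx": 0,"dy": -0.9,"dz": 0.3,"turn": 0},{"gripper": 1,"dx": 0,"dy": -1.2,"dz": 0.39,"turn": 0},{"gripper": 1,"dx": 0,"dy": -1.2,"dz": 0.39,"turn": 0}]}}

```text
time_s: 24.25
eef_pos: [0.5955, -0.0145, 0.1718]
eef_rot: [-0.001, -0.611, 0.791, 0.0]
wrist_force: [-5.9, -2.2, -5.2]
opening: 0.358
```

```bash
python3 -c "
from h import *
rows([.7,.74,.78,.8,.82])"
```

```text
t 24.25 lift mm 13.9 q 0.71 Frad -6.6 Ftan -3.2 Fy -3.6 op 0.358
0.7 dy 0.15 dz -0.0
0.74 dy -0.41 dz 0.19
0.78 dy -0.95 dz 0.41
0.8 dy -1.22 dz 0.53
0.82 dy -1.48 dz 0.65
```

{"api": "drive_tool", "payload": {"commands": [{"gripper": 1,"dx": 0,"dy": -0.2,"dz": 0.09,"turn": 0},{"gripper": 1,"dx": 0,"dy": -0.4,"dz": 0.18,"turn": 0},{"gripper": 1,"dx": 0,"dy": -0.6,"dz": 0.27,"turn": 0},{"gripper": 1,"dx": 0,"dy": -0.8,"dz": 0.35,"turn": 0},{"gripper": 1,"dx": 0,"dy": -0.8,"dz": 0.35,"turn": 0}]}}

```text
time_s: 24.88
eef_pos: [0.6029, -0.0165, 0.1683]
eef_rot: [-0.001, -0.611, 0.791, 0.001]
wrist_force: [-5.4, -2.3, -4.1]
opening: 0.356
```

```bash
python3 -c "
from h import *
rows([.78,.8,.82,.84,.86])
s=ctrl.camera('side')
cv2.imwrite('pics/p17.png',cv2.resize(s['image'][140:220,230:310,::-1],(640,640),interpolation=cv2.INTER_CUBIC))"
```

```text
t 24.88 lift mm 13.4 q 0.767 Frad -5.5 Ftan -2.7 Fy -3.6 op 0.356
0.78 dy -0.18 dz 0.06
0.8 dy -0.44 dz 0.18
0.82 dy -0.71 dz 0.3
0.84 dy -0.97 dz 0.43
0.86 dy -1.24 dz 0.56
```

View pics/p17.png

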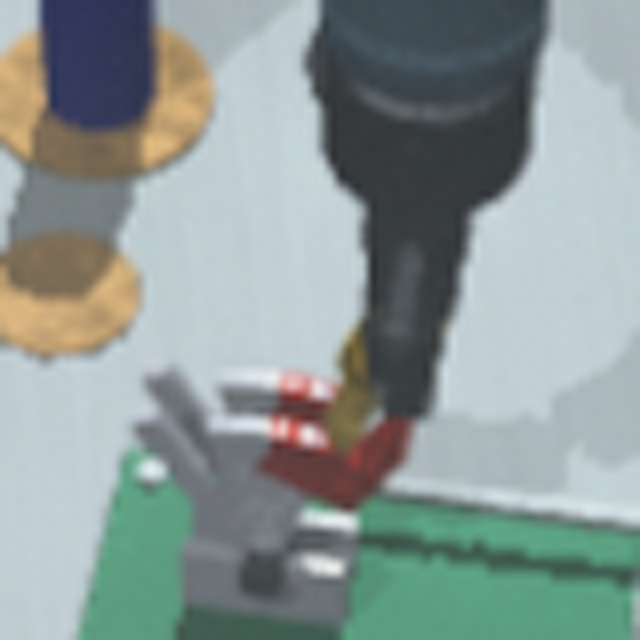

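The pads are creeping forward on the collar: the fingertip at (410,410) is further ahead of the neck at (350,430) than the geometry allows. I'd rather regrip here than slip off, so I'll open and re-measure.

{"api": "drive_tool", "payload": {"commands": [{"gripper": 0.5,"dx": 0,"dy": 0,"dz": 0,"turn": 0},{"gripper": 0,"dx": 0,"dy": 0,"dz": 0,"turn": 0},{"gripper": 0,"dx": 0,"dy": 0,"dz": 0,"turn": 0},{"gripper": 0,"dx": 0,"dy": 0,"dz": 0,"turn": 0},{"gripper": 0,"dx": 0,"dy": 0,"dz": -3,"turn": 0},{"gripper": 0,"dx": 0,"dy": 0,"dz": -6,"turn": 0},{"gripper": 0,"dx": 0,"dy": 0,"dz": -6,"turn": 0}]}}

```text
time_s: 25.8
eef_pos: [0.6056, -0.0166, 0.2319]
eef_rot: [0.002, -0.611, 0.791, -0.002]
wrist_force: [0.3, 0.5, -0.1]
opening: 0.995
```

```bash
python3 -c "
from h import *
s=ctrl.camera('side')
go((.6,-.016,.168))
O=np.array([.5515,-.0045,0]);z=np.array([0,0,1.])
f=lambda r,q:O+.045*z+r*(np.sin(q-.38)*hx+np.cos(q-.38)*z)
k=8;x0,y0=235,145
cr=cv2.resize(s['image'][y0:y0+75,x0:x0+75,::-1],None,fx=k,fy=k,interpolation=cv2.INTER_CUBIC)
for q,col in((.65,(0,255,0)),(.7,(255,0,255)),(.75,(255,0,0)),(.8,(0,255,255))):
  for r in(.174,.143):
    p=(proj(s,f(r,q))-[x0,y0]+.5)*k-.5; cv2.circle(cr,tuple(int(v) for v in p),3,col,-1)
cv2.imwrite('pics/p18.png',cr)
"
```

```text
t 25.85 pos [ 0.6045 -0.0164  0.2299] ang -104.64 F [-0.03  0.47 -0.38] op 0.998 q [-0.22  0.25  1.54  0.    1.35  1.6 ]
d cm [0.08 0.46 6.19] turn None
```

View pics/p18.png

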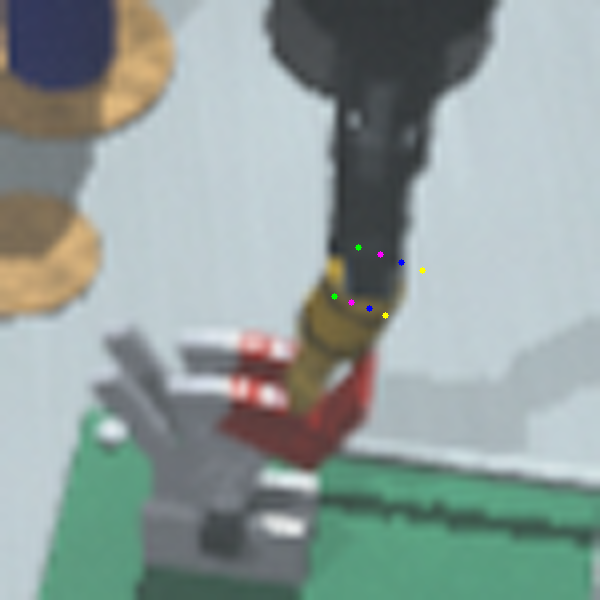

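Lever at q≈0.70 with the collar on the rim at about (350,310), so the pads had crept about 8 mm ahead. Regripping about 5 mm behind the collar's centre.

```bash
python3 -c "
from h import *
go((.590,-.014,.167),-104.6)"
```

```text
t 25.85 pos [ 0.6045 -0.0164  0.2299] ang -104.64 F [-0.03  0.47 -0.38] op 0.998 q [-0.22  0.25  1.54  0.    1.35  1.6 ]
d cm [0.14 1.48 6.29] turn -0.04
```

{"api": "drive_tool", "payload": {"commands": [{"gripper": 0,"dx": 0.1,"dy": 1,"dz": 0,"turn": 0},{"gripper": 0,"dx": 0.1,"dy": 1.5,"dz": 2,"turn": 0},{"gripper": 0,"dx": 0.1,"dy": 1.5,"dz": 4,"turn": 0},{"gripper": 0,"dx": 0.1,"dy": 1.5,"dz": 6,"turn": 0},{"gripper": 0,"dx": 0.1,"dy": 1.5,"dz": 6.3,"turn": 0},{"gripper": 0.4,"dx": 0.1,"dy": 1.5,"dz": 6.3,"turn": 0},{"gripper": 0.55,"dx": 0.1,"dy": 1.5,"dz": 6.3,"turn": 0},{"gripper": 0.65,"dx": 0.1,"dy": 1.5,"dz": 6.3,"turn": 0},{"gripper": 1,"dx": 0.1,"dy": 1.5,"dz": 6.3,"turn": 0},{"gripper": 1,"dx": 0.1,"dy": 1.5,"dz": 6.3,"turn": 0},{"gripper": 1,"dx": 0.1,"dy": 1.5,"dz": 6.3,"turn": 0}]}}

```text
time_s: 27.22
eef_pos: [0.5896, -0.0132, 0.1667]
eef_rot: [0.001, -0.611, 0.791, -0.0]
wrist_force: [-0.8, 3.0, 5.2]
opening: 0.361
```

```bash
python3 -c "
from h import *
go((.590,-.014,.167),-104.6)
s=ctrl.camera('side')
cv2.imwrite('pics/p19.png',cv2.resize(s['image'][140:220,230:310,::-1],(640,640),interpolation=cv2.INTER_CUBIC))"
```

```text
t 27.225 pos [ 0.5896 -0.0132  0.1667] ang -104.64 F [-0.76  3.04  5.2 ] op 0.361 q [-0.22  0.28  1.64  0.    1.22  1.6 ]
d cm [ 0.07 -0.06 -0.03] turn -0.04
```

View pics/p19.png

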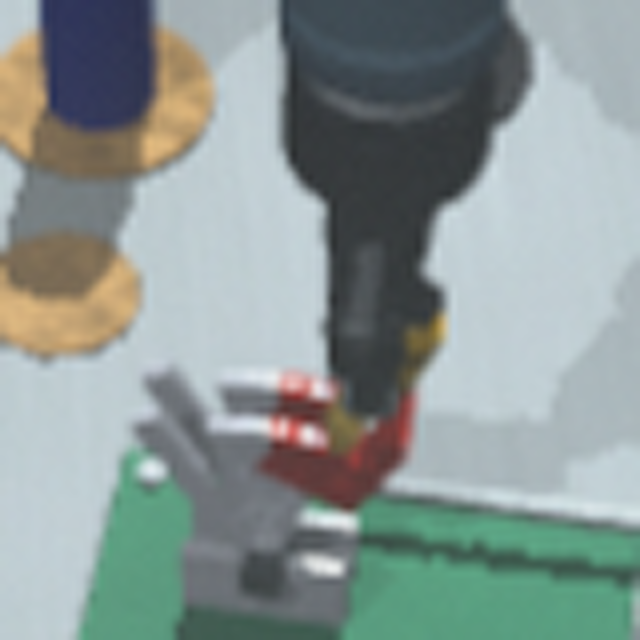

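```bash
sed -i 's/P0=np.array(\[.*\]); hx/P0=np.array([.5896,-.0132,.1667]); hx/; s/def plan(q0=.29)/def plan(q0=.70)/' h.py
python3 -c "
from h import *
rows([.7,.72,.74,.76,.78,.8])"
```

```text
t 27.27 lift mm 10.0 q 0.7 Frad 5.9 Ftan -2.5 Fy 3.4 op 0.357
0.7 dy -0.11 dz -0.33
0.72 dy -0.39 dz -0.23
0.74 dy -0.66 dz -0.13
0.76 dy -0.94 dz -0.03
0.78 dy -1.21 dz 0.08
0.8 dy -1.48 dz 0.2
```

{"api": "drive_tool", "payload": {"commands": [{"gripper": 1,"dx": 0,"dy": -0.1,"dz": -0.3,"turn": 0},{"gripper": 1,"dx": 0,"dy": -0.15,"dz": -0.5,"turn": 0},{"gripper": 1,"dx": 0,"dy": -0.15,"dz": -0.5,"turn": 0},{"gripper": 1,"dx": 0,"dy": -0.4,"dz": -0.42,"turn": 0},{"gripper": 1,"dx": 0,"dy": -0.6,"dz": -0.35,"turn": 0},{"gripper": 1,"dx": 0,"dy": -0.6,"dz": -0.35,"turn": 0}]}}

```text
time_s: 28.02
eef_pos: [0.5926, -0.0141, 0.1678]
eef_rot: [-0.002, -0.611, 0.791, 0.003]
wrist_force: [-3.7, 5.5, -5.4]
opening: 0.357
```

```bash
python3 -c "
from h import *
rows([.74,.76,.78,.8,.82,.84,.86])"
```

```text
t 28.02 lift mm 12.1 q 0.718 Frad -6.7 Ftan -2.9 Fy 4.4 op 0.357
0.74 dy -0.35 dz -0.02
0.76 dy -0.62 dz 0.08
0.78 dy -0.9 dz 0.2
0.8 dy -1.16 dz 0.31
0.82 dy -1.43 dz 0.43
0.84 dy -1.69 dz 0.56
0.86 dy -1.96 dz 0.69
```

{"api": "drive_tool", "payload": {"commands": [{"gripper": 1,"dx": 0,"dy": -0.2,"dz": -0.02,"turn": 0},{"gripper": 1,"dx": 0,"dy": -0.4,"dz": 0.01,"turn": 0},{"gripper": 1,"dx": 0,"dy": -0.6,"dz": 0.08,"turn": 0},{"gripper": 1,"dx": 0,"dy": -0.6,"dz": 0.08,"turn": 0}]}}

```text
time_s: 28.52
eef_pos: [0.5977, -0.0155, 0.1668]
eef_rot: [-0.002, -0.612, 0.791, 0.003]
wrist_force: [-4.0, 4.9, -4.6]
opening: 0.356
```

```bash
python3 -c "
from h import *
rows([.76,.78,.8,.82,.84,.86])"
```

```text
t 28.52 lift mm 12.9 q 0.755 Frad -6.1 Ftan -3.1 Fy 3.7 op 0.356
0.76 dy -0.09 dz -0.03
0.78 dy -0.36 dz 0.09
0.8 dy -0.63 dz 0.2
0.82 dy -0.9 dz 0.33
0.84 dy -1.16 dz 0.45
0.86 dy -1.42 dz 0.59
```

{"api": "drive_tool", "payload": {"commands": [{"gripper": 1,"dx": 0,"dy": -0.2,"dz": 0.02,"turn": 0},{"gripper": 1,"dx": 0,"dy": -0.4,"dz": 0.1,"turn": 0},{"gripper": 1,"dx": 0,"dy": -0.6,"dz": 0.19,"turn": 0},{"gripper": 1,"dx": 0,"dy": -0.6,"dz": 0.19,"turn": 0}]}}

```text
time_s: 29.02
eef_pos: [0.6039, -0.0172, 0.165]
eef_rot: [-0.002, -0.612, 0.791, 0.003]
wrist_force: [-2.6, 5.2, -5.9]
opening: 0.356
```

```bash
python3 -c "
from h import *
rows([.8,.82,.84,.86,.88])
s=ctrl.camera('side')
cv2.imwrite('pics/p20.png',cv2.resize(s['image'][140:220,230:310,::-1],(640,640),interpolation=cv2.INTER_CUBIC))"
```

```text
t 29.02 lift mm 13.8 q 0.8 Frad -7.0 Ftan -1.1 Fy 4.3 op 0.356
0.8 dy 0.01 dz 0.03
0.82 dy -0.26 dz 0.15
0.84 dy -0.52 dz 0.28
0.86 dy -0.78 dz 0.41
0.88 dy -1.04 dz 0.55
```

View pics/p20.png

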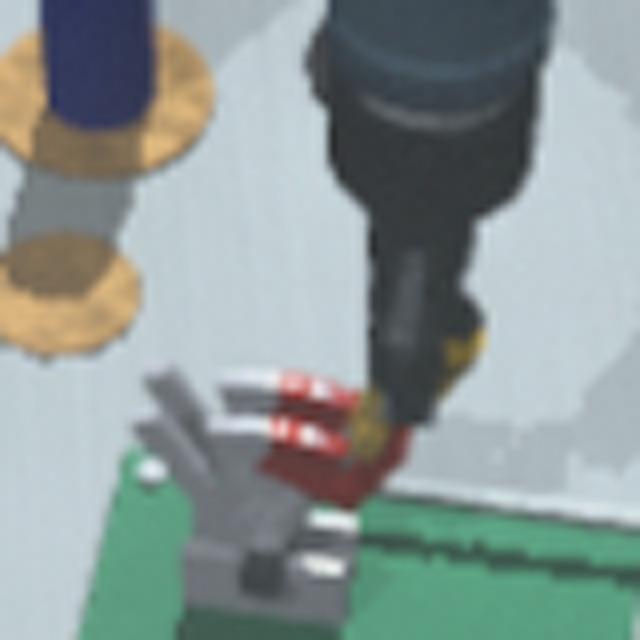

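The lever is following the hand. Continuing in short calls to feel for the stop.

{"api": "drive_tool", "payload": {"commands": [{"gripper": 1,"dx": 0,"dy": -0.2,"dz": 0.1,"turn": 0},{"gripper": 1,"dx": 0,"dy": -0.4,"dz": 0.2,"turn": 0},{"gripper": 1,"dx": 0,"dy": -0.4,"dz": 0.2,"turn": 0}]}}

```text
time_s: 29.45
eef_pos: [0.6076, -0.0182, 0.1629]
eef_rot: [-0.002, -0.612, 0.791, 0.003]
wrist_force: [-3.8, 4.8, -4.1]
opening: 0.362
```

```bash
python3 -c "
from h import *
rows([.82,.84,.86,.88])"
```

```text
t 29.45 lift mm 13.5 q 0.829 Frad -5.9 Ftan -2.6 Fy 3.7 op 0.362
0.82 dy 0.13 dz -0.06
0.84 dy -0.14 dz 0.07
0.86 dy -0.4 dz 0.2
0.88 dy -0.66 dz 0.34
```

{"api": "drive_tool", "payload": {"commands": [{"gripper": 1,"dx": 0,"dy": -0.2,"dz": 0.1,"turn": 0},{"gripper": 1,"dx": 0,"dy": -0.4,"dz": 0.2,"turn": 0},{"gripper": 1,"dx": 0,"dy": -0.4,"dz": 0.2,"turn": 0}]}}

```text
time_s: 29.82
eef_pos: [0.6112, -0.0191, 0.1611]
eef_rot: [-0.003, -0.612, 0.791, 0.003]
wrist_force: [-5.1, 5.7, -2.9]
opening: 0.357
```

```bash
python3 -c "
from h import *
rows([.86,.88,.9,.92])"
```

```text
t 29.82 lift mm 13.5 q 0.858 Frad -5.5 Ftan -4.3 Fy 4.2 op 0.357
0.86 dy -0.03 dz 0.02
0.88 dy -0.29 dz 0.16
0.9 dy -0.54 dz 0.3
0.92 dy -0.79 dz 0.45
```

{"api": "drive_tool", "payload": {"commands": [{"gripper": 1,"dx": 0,"dy": -0.2,"dz": 0.11,"turn": 0},{"gripper": 1,"dx": 0,"dy": -0.4,"dz": 0.22,"turn": 0},{"gripper": 1,"dx": 0,"dy": -0.4,"dz": 0.22,"turn": 0}]}}

```text
time_s: 30.2
eef_pos: [0.6117, -0.0192, 0.1607]
eef_rot: [-0.005, -0.612, 0.791, 0.006]
wrist_force: [-26.7, 7.8, 18.2]
opening: 0.36
```

```bash
python3 -c "
from h import *
rows([.88,.9,.92,.94])
s=ctrl.camera('side')
cv2.imwrite('pics/p21.png',cv2.resize(s['image'][140:220,230:310,::-1],(640,640),interpolation=cv2.INTER_CUBIC))"
```

```text
t 30.2 lift mm 13.4 q 0.862 Frad 3.2 Ftan -33.0 Fy 0.8 op 0.36
0.88 dy -0.23 dz 0.12
0.9 dy -0.49 dz 0.26
0.92 dy -0.74 dz 0.41
0.94 dy -0.99 dz 0.56
```

View pics/p21.png

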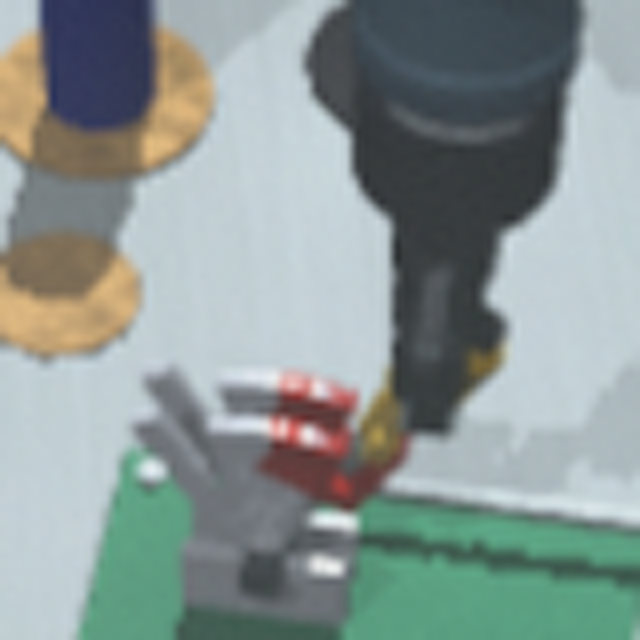

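The stop is met: tangential force jumped to 33 N and the neck rests against the red block at (380,440). Backing off to a light hold.

{"api": "drive_tool", "payload": {"commands": [{"gripper": 1,"dx": 0,"dy": 0.25,"dz": -0.14,"turn": 0},{"gripper": 1,"dx": 0,"dy": 0.3,"dz": -0.16,"turn": 0}]}}

```text
time_s: 30.5
eef_pos: [0.6112, -0.0191, 0.1611]
eef_rot: [-0.003, -0.612, 0.791, 0.004]
wrist_force: [-9.4, 5.2, 0.3]
opening: 0.359
```

```bash
python3 -c "
from h import *
plan()"
```

```text
t 30.5 lift mm 13.5 q 0.858 Frad -4.5 Ftan -9.4 Fy 2.6 op 0.359
```

Now a light 9 N against the stop. Letting go.

{"api": "drive_tool", "payload": {"commands": [{"gripper": 0.6,"dx": 0,"dy": 0.05,"dz": -0.02,"turn": 0},{"gripper": 0.4,"dx": 0,"dy": 0.1,"dz": -0.05,"turn": 0},{"gripper": 0,"dx": 0,"dy": 0.1,"dz": -0.05,"turn": 0},{"gripper": 0,"dx": 0,"dy": 0.1,"dz": -0.05,"turn": 0},{"gripper": 0,"dx": 0,"dy": 0.1,"dz": -0.05,"turn": 0},{"gripper": 0,"dx": 0,"dy": 0.1,"dz": -3,"turn": 0},{"gripper": 0,"dx": 0,"dy": 0.1,"dz": -7,"turn": 0},{"gripper": 0,"dx": 0,"dy": 0.1,"dz": -11,"turn": 0},{"gripper": 0,"dx": 0,"dy": 0.1,"dz": -12,"turn": 0}]}}

```text
time_s: 31.62
eef_pos: [0.6155, -0.0203, 0.2854]
eef_rot: [0.002, -0.611, 0.791, -0.002]
wrist_force: [0.4, 0.2, 0.1]
opening: 0.999
```

```bash
python3 -c "
from h import *
s=ctrl.camera('side')
O=np.array([.5515,-.0045,0]);z=np.array([0,0,1.])
f=lambda r,q:O+.045*z+r*(np.sin(q-.38)*hx+np.cos(q-.38)*z)
k=8;x0,y0=235,145
cr=cv2.resize(s['image'][y0:y0+75,x0:x0+75,::-1],None,fx=k,fy=k,interpolation=cv2.INTER_CUBIC)
for q,col in((.82,(255,0,255)),(.86,(255,0,0)),(.9,(0,255,255))):
  for r in(.174,.152,.133,.114):
    p=(proj(s,f(r,q))-[x0,y0]+.5)*k-.5; cv2.circle(cr,tuple(int(v) for v in p),2,col,-1)
cv2.imwrite('pics/p22.png',cr)
"
```

```text
(no output)
```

View pics/p22.png

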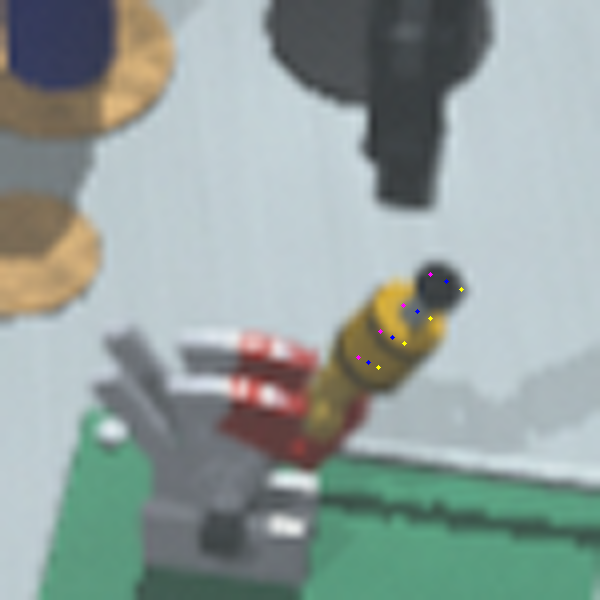

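Lever at q≈0.85. The collar's top face is back at (410,308), with shaft showing below the cap as it did at the start, which matches the 114–152 mm predictions for a collar fully down. One last check of the whole scene before I hand in.

```bash
python3 -c "
from h import *
s=ctrl.camera('side');t=ctrl.camera('top')
a=cv2.imread('pics/side0.png')
cv2.imwrite('pics/p23.png',np.hstack([a,s['image'][:,:,::-1]])[:, :,:][60:384,:][:, list(range(180,450))+list(range(692,962))])
hs=cv2.cvtColor(s['image'],cv2.COLOR_RGB2HSV)
m=cv2.inRange(hs,(8,80,80),(20,255,255));k,l,st,ce=cv2.connectedComponentsWithStats(m)
for i in range(1,k):
  if 220<ce[i][0]<265 and ce[i][1]<165 and st[i,4]>15: print(st[i],ce[i])
print(proj(s,(.4985,.303,.184)), ctrl.get_obs()['wrist_force'], ctrl.get_obs()['time_s'])
"
```

```text
[237 114   7   5  28] [240.28571429 115.92857143]
[229 145  11  16  94] [232.80851064 152.9787234 ]
[244 144  12  17 102] [250.64705882 153.30392157]
[240.74399574 115.33142096] [ 0.42528266  0.18494239 -0.75805935] 31.775
```

View pics/p23.png

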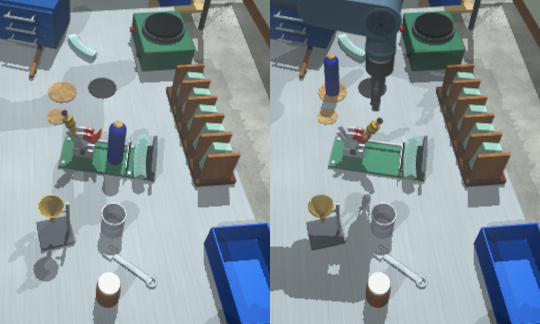

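The bottle is upright and centred on the mat: its stopper is within 1 px of the prediction. The bystanders are where they were, and the hand is clear. Handing in.

```bash
python3 -c "
from bench import ctrl
print(ctrl.hand_in())"
```

```text
the job is handed in; nothing more can be done
None
```

The job is handed in at about 31.8 s. The bottle stands on the larger cork mat, and the lever is at the red stop with the collar dropped into the far notch. The hand-in gave no verdict, so these results rest on my own measurements.

**What I did:** I stood the bottle on the mat and let it go, then lifted the collar 13.5 mm along the shaft while the lever was still in its starting notch. I swung the lever until it met the stop, backed off to about 9 N, and released.

**Last checks:**
- **Lever and collar:** the side view puts the lever at about 0.85 rad. The collar looks fully down, with the same length of shaft showing below the cap as at the start. There is no direct reading of the lift, so this is judged from the picture.
- **Bottle:** it is upright, and its stopper is within 1 px of where it would be if centred on the mat.
- **Bystanders and hand:** in the side view nothing else looks moved; I did not measure the bystanders. The wrist force was near zero with the hand clear.

**What went wrong on the way:**
- **Grip slipped off once:** this happened at about 0.29 rad, past the starting notch. The collar came to rest on the rim, and I regripped it there.
- **Grip crept forward:** the pads slid about 8 mm forward on the collar, so I regripped at about 0.70 rad before they came off.
- **Stop met harder than planned:** the contact peaked at about 33 N at the collar, against the suggested 10 N. By leverage I estimate about 45 N at the stop, under the 60 N limit, but I did not measure it there.

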